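Turn varnished game discs, lock the keeper and slide the tray under the curing lamp

ROBOT

A 7-joint arm with a two-finger parallel gripper is mounted at the origin on a cart in front of the work surface, level with it; the furniture and walls round the work are solid. World frame = base frame: x ahead of the robot, y to its left, z up, the work surface at z = 0. Lengths are in m, angles in rad, forces in N, time in s.
With the tool pointing down it reaches from about 0.425 to 0.975 m from the base axis. Payload 16.7 kg.
Tool frame: the origin (TCP) lies midway between the tips of the shut fingers; the grasp point (between the pads) lies robot.grip_point_offset behind it (robot.grip_point_offset is the distance from the TCP to the grasp point, in m); z points along the fingers, y is the direction in which the jaws open and shut (so a half turn about z gives the same grasp; the last joint's range is limited). The gripper opens to 85 mm and grips with 20 to 120 N. Pads are 22 mm wide; open, the fingers measure 114 mm over their backs; the gripper's body (76 mm by 85 mm) begins 54 mm behind the grasp point. The pads swing forward as they close: fully open they stand 13 mm farther back than shut.
Start: joints at [0.997, 0.426, 0.074, 1.606, -0.034, 1.111, -0.067], TCP at [0.278, -0.615, 0.231] pointing down, gripper open.
Joint ranges: [-2.85, 2.85], [-0.5, 2.14], [-1.23, 1.37], [0.21, 2.46], [-1.02, 4.16], [0.16, 2.05], [-2.73, 2.73]. Speed limits (rad/s): [1.89, 1.89, 2.39, 2.39, 3.01, 3.01, 3.01].

INTERFACE

Orientations are given as a unit quaternion [x, y, z, w].
In Python, from cell import robot, read_camera, get_calibration gives the robot as it stands. The module is installed in compiled form; this text tells all that it offers.
- The arm moves only by the shell command python3 -m inch 'ROWS'. ROWS is JSON, one flat list of numbers, 5 for each row, row after row: the shift along the tool's x, y, z in mm, then the turn about the tool's z in degrees, then the opening in per cent of the stroke, from 0 (shut) to 100 (fully open). In form: [tx, ty, tz, roll, fingers, tx, ty, tz, roll, fingers, ...]. A call has 1 to 20 rows; each row shifts and turns the commanded pose from where the row before left it, along the tool's axes as they then stand; what a row does not reach is not made up. A row lasts 1/8 s, in which the tool goes at most 62.5 mm and 10.7 degrees, less where a joint would pass 70% of its speed; a pose out of reach is approached as far as the arm can. A call is refused whole if a number of a shift passes 62.5 or a number of a turn 10.7, either way. A call with a gripper value outside its range is refused whole. The fingers move at their own pace and stop on an object; the grip force is fixed at half the most. Time passes only in rows, so rows that do not move let the fingers close. It gives the time, the measured TCP pose, the force and the opening at its end, in the units of the state.
- robot.sense(): the state, without advancing time (a new reading comes with each control period).
- read_camera(name): name is "scene" or "top" or "wrist"; returns the picture (420x560x3 uint8, red, green, blue); there is no depth.
- get_calibration(name): a dict with "mtx" (3x3 intrinsics, pixels), "R" (3x3) and "t" (3): a world point X has camera coordinates R X + t. Camera axes: x right, y down, z forward; pixel columns grow to the right and rows downward; lengths in m; the calibration is good to about 2 mm. A picture is of the moment at which its call begins: read the wrist's pose just before it. get_calibration takes no time and is no camera call; for the wrist camera it gives the pose at the moment of the call.
- robot.hand_in(): hands the job in, once; it reports no verdict.
The state is a dict: "t": time; "qpos": joint angles; "qvel": joint speeds; "effort": joint torques, N m; "tool_pos": TCP position; "tcp_rot": TCP orientation; "contact_force": force on the tool from outside, world axes, zero at the start; "ft_torque": the same for the moment, N m; "grip_width": finger opening in m.
Only numpy, scipy, OpenCV 4.12 (cv2) and the standard library are available. Lean on these libraries where they do the work, as an engineer would, in place of code of your own. Each camera call takes 0.05 s, during which the arm holds its last target.

TASK

The discs on the drawn-out curing tray are finished on their faces and now need the lamp on their backs: unlatch the keeper bar and swing it upright, then use the spatula to turn every disc over, flipping it forward along its own lane so that it lies flat, bare back up, in the inner half of the lane where the keeper comes down. The varnish marks easily, so never touch a disc with the fingers. When all are turned, lay the spatula flat on the bench, swing the keeper down over the discs until it snaps into its catch, and only then slide the tray all the way home under the lamp bridge; do not knock the tape dispenser about.

Things in the scene. Friction and masses are not known exactly. Their poses are not given: they have to be found in the camera images.
- disc_a: round plywood game disc, 64 mm across, 6 mm thick, 30 g; face (its +z side) varnished dark with rings, back bare. Origin: centre of the bare back, so the disc's middle lies 3 mm along its +z. It lies face up, bare back on the two rails of its lane, in the half of the lane next to the tray's open end. None if absent
- disc_b: round plywood game disc, 64 mm across, 6 mm thick, 30 g; face (its +z side) varnished dark with rings, back bare. Origin: centre of the bare back, so the disc's middle lies 3 mm along its +z. It lies face up, bare back on the two rails of its lane, in the half of the lane next to the tray's open end. None if absent
- disc_c: round plywood game disc, 64 mm across, 6 mm thick, 30 g; face (its +z side) varnished dark with rings, back bare. Origin: centre of the bare back, so the disc's middle lies 3 mm along its +z. It lies face up, bare back on the two rails of its lane, in the half of the lane next to the tray's open end. None if absent
- tray_bed (a point): middle of the tray's open end (away from the lamp bridge), level with the rail tops, 23 mm above the bench. y axis: along the lanes and the tray's slide, toward the bridge; x across the lanes, away from the robot; z up. Tray 233 wide (x), 160 mm long (y); end wall at y = 156 to 160 mm, y = 0 end open. Shut, the keeper bar lies across at y = 105 mm, its pads 4 mm above the discs
- lane_near (a point): start of the lane nearest the robot: middle of the lane at the open end, level with the rail tops (tray_bed x = -70 mm), same axes as tray_bed. Each lane is two rubber rails, 8 mm wide with 38 mm clear between them, 14 mm above the tray floor: a blade enters from the open end between the rails, under a disc. 3 mm dividers between the lanes stand 4 mm above the rails
- lane_mid (a point): start of the middle lane (tray_bed x = 0), same axes. A disc raised by its edge near the open end, with the tip some 10 mm under it, turns about its far side: there it stands on the rails' inner edges, 26 mm past its middle. Friction holds it, no stop is needed. Past upright it falls over, 50 to 65 mm further on
- lane_far (a point): start of the lane farthest from the robot (tray_bed x = +70 mm), same axes
- lug_near (a point): black upright finger lug at the tray's open end, on the divider at x = -35 mm; 14 mm wide across the lanes, 10 mm thick along them, its top 25 mm above the rail tops. This point: its middle along x and y, 11 mm above the rail tops. Push it or pinch it to slide the tray
- lug_far (a point): the same kind of lug on the other divider, at x = +35 mm
- tray (a joint): slide of the tray in its guides, m: 0 = drawn out (start), grows along tray_bed's y axis to 0.11 = home against the stop, under the lamp bridge; friction about 2 N. The bridge's underside is 87 mm over the bench
- keeper (a joint): hinge of the keeper bar, rad: 0 = shut (start), level across the lanes in its sprung catch; grows as it swings up, 1.57 = upright, 1.7 = end. Lift it out of the catch by the tab with about 5 N; between it stays where it is left (friction). Over the last 0.07 rad it must be pressed past the catch (about 5 N at the tab); below 0.03 it has snapped in. Upright it is clear of the turning discs
- keeper_hinge (a point): point on the keeper's hinge axis, at the tray wall far from the robot, 23 mm above the rail tops. The axis runs along tray_bed's y. The bar is 12 mm wide, 10 mm thick and 221 mm long from the hinge axis
- keeper_tab (a point): middle of the black grip tab at the free end of the keeper bar, 208 mm along the bar from the hinge axis and 22 mm off its middle line, on the side that is up when shut. The tab is 12 mm thick along the hinge axis, 16 mm along the bar; its end is 13 mm past this point. Pinch it from above across the 12 mm, whatever the bar's angle; it can turn between the fingers
- spatula_grip (a point): middle of the spatula's wooden handle (110 long, 18 wide, 18 mm tall), which stands above the rear of the blade on two thin posts 40 mm before and behind this point. 43 mm above the blade's underside. x axis: toward the blade's tip; z up when it lies flat on its blade. About 140 g, balanced about 10 mm before this point
- spatula_tip (a point): middle of the front edge of the flat steel blade (2 mm thick, 30 mm wide for the first 85 mm, then a heel 64 mm wide and 105 mm long under the handle), half-way up its thickness; 135 mm ahead of spatula_grip along x and 42 mm below it; same axes
- dryer: curing unit fixed on the bench: base 280 x 270 mm with two guides for the tray and the grey lamp bridge over its inner (+y) end, 123 mm high. Origin: middle of its underside; axes as tray_bed
- tape_dispenser: heavy dark tape dispenser, 52 x 177 x 98 mm, standing on the bench; origin at its underside. Leave it where it is. (Beyond it to the robot's right a bag sealer stands with its arm raised, up to 250 mm above the bench at x = 0.42, y = -0.32: pass over it)

How it is judged:
On the way, in this order (a step that is already met when the one before it is completed fails the run):
1. every disc has been turned over and lies flat, bare back up, on the rails in the inner half of its lane (angle between each of disc_a, disc_b, disc_c's own z axis and vertical above 3 rad and y of disc_a in the frame of tray_bed between 0.073 and 0.137 m and z of disc_a in the frame of tray_bed between 0 and 0.012 m and y of disc_b in the frame of tray_bed between 0.073 and 0.137 m and z of disc_b in the frame of tray_bed between 0 and 0.012 m and y of disc_c in the frame of tray_bed between 0.073 and 0.137 m and z of disc_c in the frame of tray_bed between 0 and 0.012 m), for 0.2 s.
2. the keeper bar is shut in its catch (value of joint keeper below 0.025 rad), for 0.2 s.
3. the tray is home under the lamp bridge (value of joint tray above 0.104 m), for 0.2 s.
At the end, for the whole second after the job is handed in: every disc present lies face down within 0.14 rad of level on the rails, its middle 73 to 137 mm from the tray's open end; the keeper reads under 0.025 rad; the tray reads over 0.104 m; the spatula lies flat on the bench (blade on the bench top: grip point under 46.5 mm, tilt under 0.06 rad) (all of step 1 and value of joint keeper below 0.025 rad and value of joint tray above 0.104 m and height (world z) of spatula_grip below 0.0465 m and angle between spatula_grip's own z axis and vertical below 0.06 rad); the robot touches nothing.
It fails at once if a finger touches a disc (contact force between the fingers and disc_a above 0.5 N or contact force between the fingers and disc_b above 0.5 N or contact force between the fingers and disc_c above 0.5 N).
It fails at once if the tape dispenser is pushed more than 3 cm (distance of tape_dispenser from where it was at the start of the episode above 0.03 m).
Of disc_a, disc_b, disc_c only 2 to 3 are there at a start; the rules pass over those that are not, and their reading is None.
At some moment in a run one of spatula may be knocked a few centimetres aside while the robot is not near it.
Once in a run the grip may slacken for a moment while it holds something.
It also fails if it takes over 208 s, if anything falls off the work surface, if the arm or the gripper's body presses on something with over 40 N, if the wrist force passes 120 N, or if a joint passes its speed limit or range.

## Working session

There is one attempt and no reset: what is moved stays moved. The work goes in short steps, Python scripts to look and compute and a shell command to move; the robot and the scene stay as the last step left them, time stands still between calls to the robot, and variables do not carry over. Pictures are saved under pics/ and viewed, and the job is handed in when it is done.

```bash
mkdir -p pics; ls; python3 - <<'E'
from cell import robot, read_camera, get_calibration
import cv2
print(robot.sense(), robot.grip_point_offset)
for n in ["scene","top","wrist"]:
    c=get_calibration(n); print(n,c)
    cv2.imwrite(f"pics/{n}0.png",read_camera(n)[:,:,::-1])
E
```

```text
pics
{'t': 0.0, 'qpos': array([ 0.99649398,  0.42674693,  0.07386799,  1.60661415, -0.03412153,
        1.11081482, -0.06709597]), 'qvel': array([ 0.00087657, -0.00021064,  0.00118763, -0.0004582 ,  0.00033152,
       -0.00158001, -0.0020238 ]), 'effort': array([ 2.15652966e-03, -9.49808550e+01,  3.76257509e+00, -4.63515186e+01,
        1.93544256e-02,  9.98569391e-03,  1.50125322e-05]), 'tool_pos': array([ 0.27799166, -0.61463975,  0.230598  ]), 'tcp_rot': array([ 9.77532919e-01,  2.10781768e-01, -1.81564351e-04, -6.36179782e-04]), 'contact_force': array([ 0.77225396, -0.06383836, -0.64735077]), 'ft_torque': array([ 0.00599924, -0.07382419,  0.03857261]), 'grip_width': 0.08547993286576486} 0.0187
scene {'mtx': array([[453.20013228,   0.        , 277.28906423],
       [  0.        , 453.20013228, 215.08007134],
       [  0.        ,   0.        ,   1.        ]]), 'R': array([[-0.82850804, -0.55963412, -0.01959787],
       [-0.25216849,  0.40411279, -0.87926327],
       [ 0.49998548, -0.72353473, -0.47593279]]), 't': array([0.38159013, 0.20480028, 0.63504749])}
top {'mtx': array([[524.06845472,   0.        , 271.18623513],
       [  0.        , 524.06845472, 215.72950055],
       [  0.        ,   0.        ,   1.        ]]), 'R': array([[-0.05911827, -0.99824315, -0.00395581],
       [-0.97644267,  0.05865007, -0.20765328],
       [ 0.20752047, -0.00841348, -0.97819449]]), 't': array([-0.01721087,  0.49189943,  0.91208405])}
wrist {'mtx': array([[350.44373134,   0.        , 282.42842089],
       [  0.        , 350.44373134, 212.05883604],
       [  0.        ,   0.        ,   1.        ]]), 'R': array([[ 4.11532891e-01, -9.11394821e-01, -3.99140732e-04],
       [-8.68554714e-01, -3.92321407e-01,  3.02814503e-01],
       [-2.76140161e-01, -1.24271452e-01, -9.53049431e-01]]), 't': array([-0.67561308, -0.03746937,  0.37959435])}
```

View pics/scene0.png

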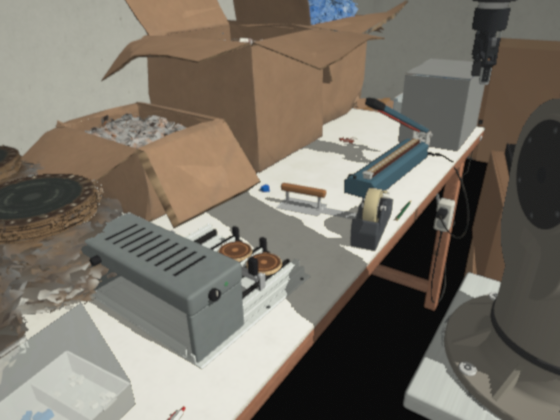

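View pics/top0.png

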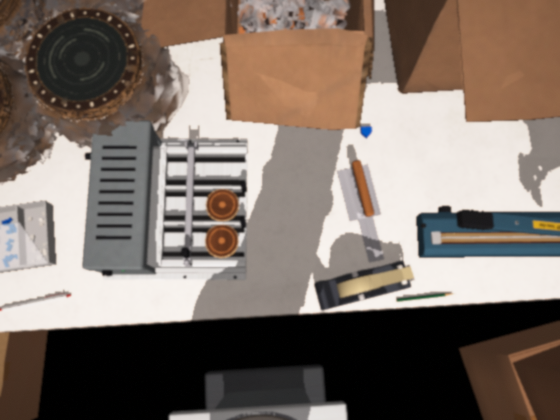

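View pics/wrist0.png

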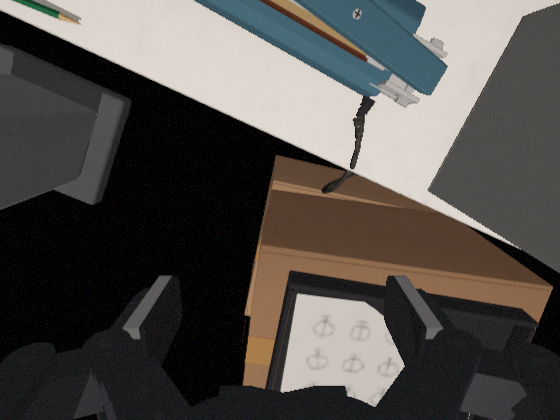

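```bash
cat > h.py <<'E'
import numpy as np, cv2
from cell import robot, read_camera, get_calibration
from scipy.spatial.transform import Rotation as Rn
def pix2w(name,u,v,z,c=None):
    c=c or get_calibration(name); R=np.array(c['R']);t=np.array(c['t']);K=np.array(c['mtx'])
    d=R.T@np.linalg.solve(K,[u,v,1.]); o=-R.T@t
    return o+d*(z-o[2])/d[2]
def w2pix(name,X,c=None):
    c=c or get_calibration(name); p=np.array(c['mtx'])@(np.array(c['R'])@np.array(X)+c['t']); return p[:2]/p[2]
def snap(name,fn,crop=None,s=1):
    c=get_calibration(name)
    im=read_camera(name)[:,:,::-1]
    if crop: x0,y0,x1,y1=crop; im=im[y0:y1,x0:x1]
    if s!=1: im=cv2.resize(im,None,fx=s,fy=s,interpolation=cv2.INTER_CUBIC)
    cv2.imwrite('pics/'+fn,im); return c
def tcp():
    s=robot.sense(); return np.array(s['tool_pos']),Rn.from_quat(s['tcp_rot'])
def delta(pos,cur=None):
    p,R=tcp(); return R.inv().apply(np.array(pos)-p)*1000
E
python3 - <<'E'
import cv2
im=cv2.imread('pics/top0.png')
cv2.imwrite('pics/top0a.png',cv2.resize(im[110:290,70:270],None,fx=4,fy=4,interpolation=cv2.INTER_CUBIC)[:600])
cv2.imwrite('pics/top0a.png',cv2.resize(im[115:290,80:260],None,fx=3.4,fy=3.4,interpolation=cv2.INTER_CUBIC))
cv2.imwrite('pics/top0b.png',cv2.resize(im[110:310,300:460],None,fx=3,fy=3,interpolation=cv2.INTER_CUBIC))
E
```

```text
(no output)
```

View pics/top0a.png

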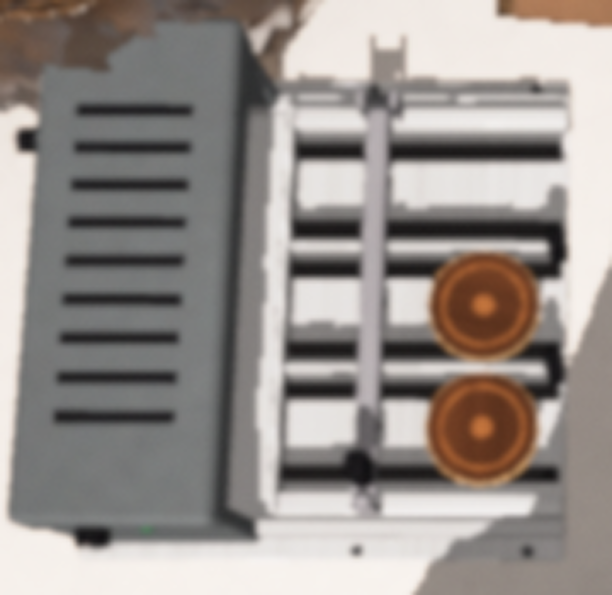

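View pics/top0b.png

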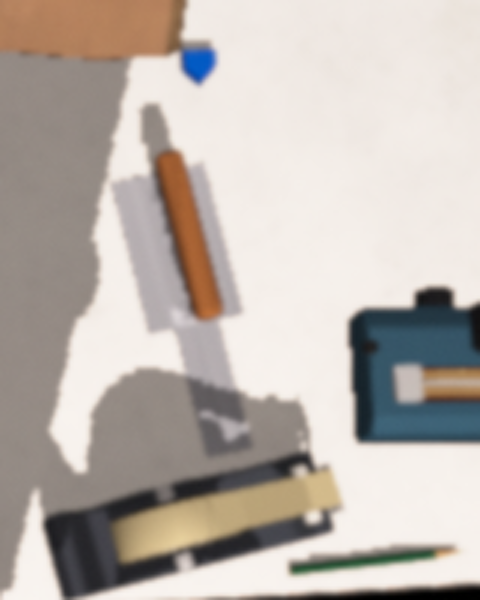

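```bash
python3 - <<'E'
from h import *
a=lambda X,Y,z:pix2w('top',80+X/3.4,115+Y/3.4,z).round(4)
b=lambda X,Y,z:pix2w('top',300+X/3,110+Y/3,z).round(4)
for n,p in dict(lugf=(559,243,.046),lugn=(554,372,.046),dm=(484,305,.029),dn=(482,428,.029),tab=(360,466,.078),hinge=(376,95,.05),
 openend_near=(563,490,.023),oe_far=(568,125,.023), endf=(292,110,.023),endn=(280,500,.023),railtop=(562,148,.023), rail2=(560,229,.023), rail6=(557,474,.023)).items(): print(n,a(*p))
for n,p in dict(h0=(167,155,.052),h1=(207,315,.052),tip=(228,452,.001),hl=(113,183,.002),hr=(203,165,.002),hl2=(150,330,.002),hr2=(241,312,.002),tipl=(207,455,.002),tipr=(250,447,.002)).items(): print(n,b(*p))
E
```

```text
lugf [5.501e-01 2.000e-04 4.600e-02]
lugn [0.478  0.0064 0.046 ]
dm [0.5216 0.0443 0.029 ]
dn [0.4525 0.0482 0.029 ]
tab [0.4281 0.1077 0.078 ]
hinge [0.6406 0.098  0.05  ]
openend_near [0.4165 0.0058 0.023 ]
oe_far [ 0.6259 -0.0074  0.023 ]
endf [0.6445 0.1502 0.023 ]
endn [0.4202 0.1607 0.023 ]
railtop [ 0.6123 -0.0033  0.023 ]
rail2 [5.646e-01 2.000e-04 2.300e-02]
rail6 [0.4255 0.0086 0.023 ]
h0 [ 0.584 -0.211  0.052]
h1 [ 0.4805 -0.2259  0.052 ]
tip [ 0.4016 -0.2407  0.001 ]
hl [ 0.5826 -0.183   0.002 ]
hr [ 0.5913 -0.2431  0.002 ]
hl2 [ 0.483  -0.1983  0.002 ]
hr2 [ 0.4913 -0.258   0.002 ]
tipl [ 0.4004 -0.227   0.002 ]
tipr [ 0.4038 -0.2547  0.002 ]
```

```bash
cat >> h.py <<'E'
def plan(pos=None,jaw=None):
    """delta in tool mm to pos (TCP) with present axes; roll (deg) to bring tool y to world angle jaw (deg, mod 180); delta after roll"""
    p,R=tcp(); M=R.as_matrix(); q=robot.sense()['qpos']
    ya=np.degrees(np.arctan2(M[1,1],M[0,1]))
    print('tcp',p.round(4),'yaw_y',ya.round(2),'tiltz',M[:,2].round(4),'q7',round(q[6],2))
    if pos is not None: print('tool delta now',delta(pos).round(1))
    if jaw is not None:
        # tool z down => +roll about tool z decreases world angle
        r=(-(jaw-ya)+90)%180-90
        print('roll',round(r,2),'or',round(r-180*np.sign(r),2))
        if pos is not None:
            R2=R*Rn.from_euler('z',r,degrees=True); print('after roll',R2.inv().apply(np.array(pos)-p).round(4)*1000)
E
python3 -c "
from h import *
plan([.45,.0,.42],86.5)"
```

```text
tcp [ 0.2781 -0.6147  0.2308] yaw_y -65.66 tiltz [-5.e-04  9.e-04 -1.e+00] q7 -0.07
tool delta now [ 410.  -489.4 -188.8]
roll 27.84 or -152.16
after roll [ 134.  -624.2 -188.8]
```

```bash
python3 -m inch '[0,0,-60,0,100, 0,0,-60,0,100, 0,0,-60,0,100, 0,0,0,9.3,100, 0,0,0,9.3,100, 0,0,0,9.3,100, 10,-45,0,0,100, 10,-45,0,0,100, 10,-45,0,0,100, 10,-45,0,0,100, 10,-45,0,0,100, 10,-45,0,0,100, 10,-45,0,0,100, 10,-45,0,0,100, 10,-45,0,0,100, 10,-45,0,0,100, 10,-45,0,0,100, 10,-45,0,0,100,10,-45,0,0,100]'; python3 -c "
from h import *
plan([.47,.03,.42],86.5)"
```

```text
t: 2.52
tool_pos: [0.4443, -0.0378, 0.4113]
tcp_rot: [1.0, -0.031, 0.0, 0.0]
contact_force: [1.0, 0.1, -0.9]
grip_width: 0.0854
tcp [ 0.4443 -0.0378  0.4113] yaw_y -93.57 tiltz [ 1.e-04 -1.e-04 -1.e+00] q7 -1.66
tool delta now [ 21.4 -69.2  -8.7]
roll -0.07 or 179.93
after roll [ 21.5 -69.2  -8.7]
```

```bash
python3 -m inch '[10,-35,0,0,100,10,-35,0,0,100,0,0,0,0,100]'; python3 -c "
from h import *
import pickle
c=snap('wrist','w1.png');pickle.dump(c,open('w1.pkl','wb'));plan()
snap('scene','s1.png')"
```

```text
t: 2.9
tool_pos: [0.4688, 0.0318, 0.4111]
tcp_rot: [1.0, -0.029, -0.0, -0.0]
contact_force: [-0.8, -0.4, -0.2]
grip_width: 0.0854
tcp [0.4685 0.0301 0.411 ] yaw_y -93.45 tiltz [-7.e-04  2.e-04 -1.e+00] q7 -1.82
```

View pics/w1.png

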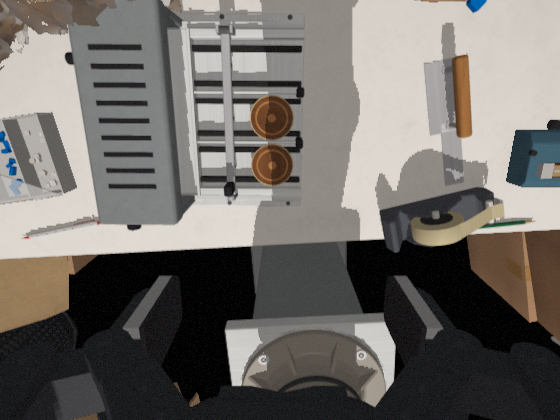

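View pics/s1.png

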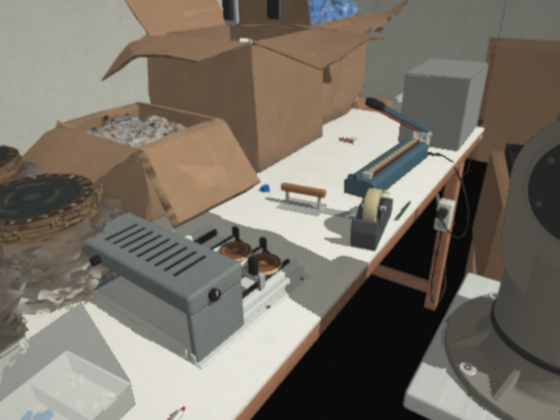

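```bash
python3 -c "
import cv2
im=cv2.imread('pics/w1.png')
cv2.imwrite('pics/w1a.png',cv2.resize(im[5:215,170:320],None,fx=2.8*1,fy=2.8,interpolation=cv2.INTER_CUBIC))
"
```

```text
(no output)
```

View pics/w1a.png

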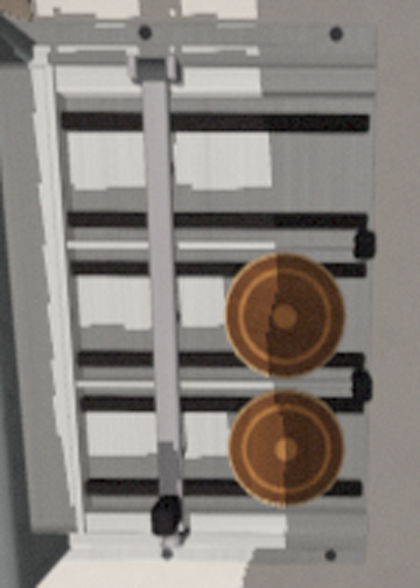

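```bash
python3 - <<'E'
from h import *
import pickle
c=pickle.load(open('w1.pkl','rb'))
a=lambda X,Y,z:pix2w('wrist',170+X/2.8,5+Y/2.8,z,c)
P={n:a(*p) for n,p in dict(lugf=(364,243,.048),lugn=(361,384,.048),dm=(285,315,.029),dn=(286,449,.029),tab=(166,516,.081),hinge=(154,68,.05)).items()}
for n in P: print(n,P[n].round(4))
R=[(368,122,-1),(366,220,0),(365,270,0),(363,360,0),(362,404,0),(360,488,0)]
L=[a(x,y,.023) for x,y,_ in R]; print(np.round(L,4))
R2=[(62,122),(68,220),(72,270),(78,360),(82,404),(86,488)]
L2=[a(x,y,.023) for x,y in R2]; print(np.round(L2,4))
for p,q in zip(L,L2):
  d=q-p; print('y-axis angle',np.degrees(np.arctan2(d[1],d[0])).round(2), np.linalg.norm(d).round(4))
d=L[0]-L[-1];print(np.degrees(np.arctan2(d[1],d[0])), np.linalg.norm(d))
d=P['lugf']-P['lugn'];print(np.degrees(np.arctan2(d[1],d[0])), np.linalg.norm(d))
d=P['hinge']-P['tab'];print(np.degrees(np.arctan2(d[1],d[0])), np.linalg.norm(d))
E
```

```text
lugf [0.558  0.0022 0.048 ]
lugn [0.4903 0.0066 0.048 ]
dm [0.5256 0.0435 0.029 ]
dn [0.4561 0.0477 0.029 ]
tab [0.4354 0.1071 0.081 ]
hinge [0.64   0.0957 0.05  ]
[[ 6.148e-01 -3.500e-03  2.300e-02]
 [ 5.694e-01 -6.000e-04  2.300e-02]
 [ 5.453e-01  1.000e-03  2.300e-02]
 [ 5.000e-01  4.000e-03  2.300e-02]
 [ 4.769e-01  5.600e-03  2.300e-02]
 [ 4.311e-01  8.700e-03  2.300e-02]]
[[0.6237 0.1473 0.023 ]
 [0.5784 0.1505 0.023 ]
 [0.5542 0.1517 0.023 ]
 [0.5088 0.1546 0.023 ]
 [0.4857 0.1555 0.023 ]
 [0.44   0.1593 0.023 ]]
y-axis angle 86.63 0.1511
y-axis angle 86.63 0.1513
y-axis angle 86.62 0.151
y-axis angle 86.62 0.1508
y-axis angle 86.62 0.1502
y-axis angle 86.62 0.1509
-3.80517393246387 0.1841603795300103
-3.7939343201971187 0.06777345938577173
-3.207230580532854 0.2072435756836799
```

```bash
python3 -c "
from h import *
plan([.432,.1075,.13],86.5)
print(w2pix('wrist',tcp()[0]))"
```

```text
tcp [0.4684 0.0291 0.4111] yaw_y -93.55 tiltz [-6.e-04 -1.e-04 -1.e+00] q7 -1.82
tool delta now [-41.1 -76.  281.1]
roll -0.05 or 179.95
after roll [-41.  -76.1 281.1]
[281.82139332 283.3212788 ]
```

```bash
python3 -m inch '[-20,-38,0,0,60,-21,-38,0,0,60,0,0,55,0,50,0,0,55,0,50,0,0,55,0,50,0,0,55,0,50,0,0,55,0,50,0,0,0,0,50,0,0,0,0,50]'; python3 -c "
from h import *
import pickle
c=snap('wrist','w2.png');pickle.dump(c,open('w2.pkl','wb'));plan([.432,.1075,.13],86.5);print(w2pix('wrist',[.432,.1075,.081]),w2pix('wrist',tcp()[0]))
snap('scene','s2.png')"
```

```text
t: 4.12
tool_pos: [0.4333, 0.1077, 0.1381]
tcp_rot: [1.0, -0.031, 0.001, -0.0]
contact_force: [-0.2, -0.6, 1.6]
grip_width: 0.043
tcp [0.4337 0.1078 0.1385] yaw_y -93.6 tiltz [ 2.8e-03  3.0e-04 -1.0e+00] q7 -2.18
tool delta now [-1.7  0.4  8.5]
roll -0.1 or 179.9
after roll [-1.7  0.4  8.5]
[282.61743274 239.47040409] [281.78045666 283.34772903]
```

View pics/w2.png

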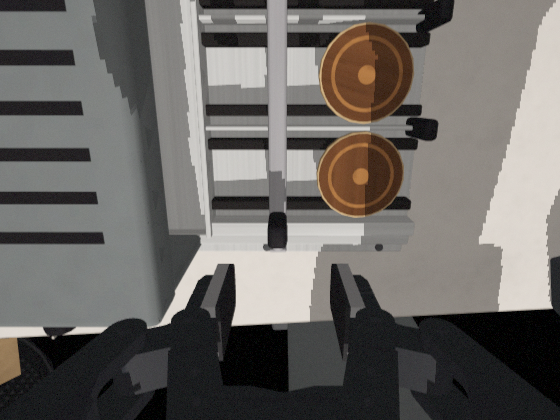

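View pics/s2.png

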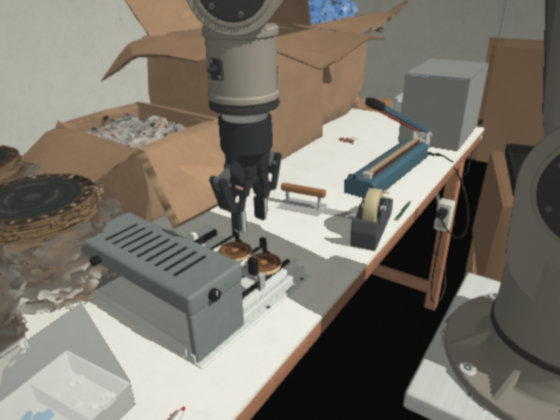

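```bash
python3 -c "
from h import *
import pickle
c=pickle.load(open('w2.pkl','rb'))
for x in (.424,.432,.44,.445,.45): print(x,[w2pix('wrist',[x,.1075,z],c).round(1) for z in (.051,.068,.081)])
im=cv2.imread('pics/w2.png');cv2.imwrite('pics/w2a.png',cv2.resize(im[190:290,200:360],None,fx=4.5,fy=4.5,interpolation=cv2.INTER_CUBIC))
"
```

```text
0.424 [array([283. , 233.6]), array([283.1, 242.9]), array([283.1, 251. ])]
0.432 [array([282.3, 222.8]), array([282.3, 231.5]), array([282.3, 239. ])]
0.44 [array([281.5, 211.8]), array([281.5, 219.8]), array([281.5, 226.7])]
0.445 [array([281.1, 204.8]), array([281. , 212.4]), array([280.9, 218.9])]
0.45 [array([280.6, 197.8]), array([280.5, 204.8]), array([280.4, 211. ])]
```

View pics/w2a.png

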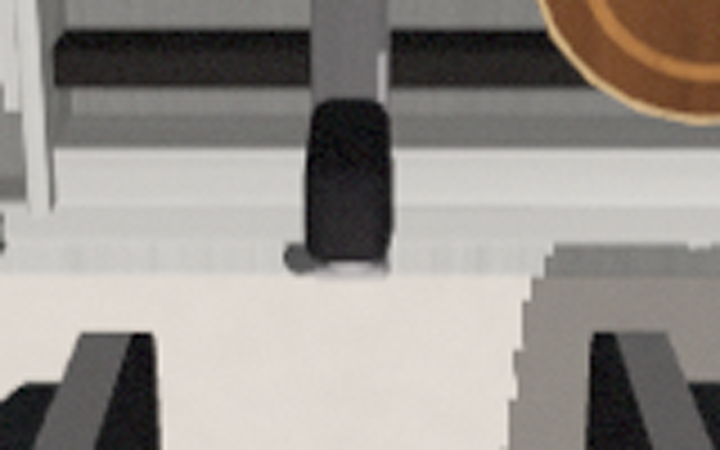

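```bash
python3 -m inch '[-1,-2.7,30,0,50,0,0,30,0,50,0,0,20,0,50,0,0,4,0,50,0,0,0,0,50,0,0,0,0,0,0,0,0,0,0,0,0,0,0,0,0,0,0,0,0,0,0,0,0,0]'; python3 -c "
from h import *
plan();snap('wrist','w3.png')
snap('scene','s3.png')"
```

```text
t: 5.48
tool_pos: [0.4322, 0.1111, 0.053]
tcp_rot: [1.0, -0.031, 0.001, -0.0]
contact_force: [-1.6, 2.9, 8.3]
grip_width: 0.0111
tcp [0.4322 0.1111 0.053 ] yaw_y -93.55 tiltz [ 1.4e-03  6.0e-04 -1.0e+00] q7 -2.32
```

View pics/w3.png

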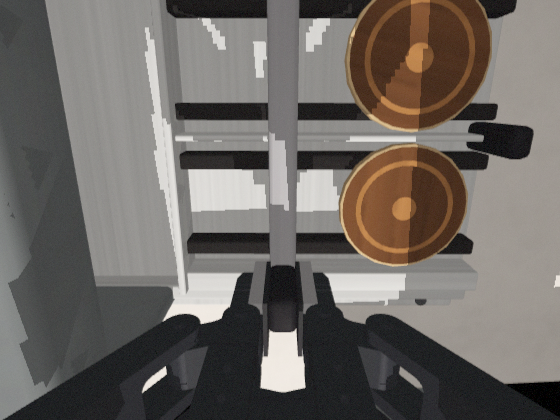

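```bash
python3 -c "
import numpy as np
th=np.r_[0,.05,np.arange(.14,1.41,.09)]
P=np.c_[-208*np.cos(th)+25.7*np.sin(th),208*np.sin(th)+25.7*np.cos(th)]
print(np.c_[th[1:],np.diff(P,axis=0)].round(1).tolist())
"
```

```text
[[0.0, 1.5, 10.4], [0.1, 4.1, 18.4], [0.2, 5.7, 18.0], [0.3, 7.3, 17.4], [0.4, 8.8, 16.7], [0.5, 10.3, 15.8], [0.6, 11.7, 14.8], [0.7, 13.0, 13.7], [0.8, 14.1, 12.5], [0.9, 15.2, 11.2], [1.0, 16.1, 9.7], [1.0, 17.0, 8.3], [1.1, 17.6, 6.7], [1.2, 18.2, 5.1], [1.3, 18.5, 3.4], [1.4, 18.8, 1.7]]
```

```bash
python3 -m inch '[1,0,-5,0,0, 1,0,-6,0,0, 2,0,-9,0,0, 2,0,-9,0,0, 3,0,-9,0,0, 3,0,-9,0,0, 3.6,0,-8.7,0,0, 3.7,0,-8.7,0,0, 0,0,0,0,0]'; python3 -c "
from h import *
plan();snap('wrist','w4.png')
snap('scene','s4.png')"
```

```text
t: 6.7
tool_pos: [0.4514, 0.1098, 0.1175]
tcp_rot: [1.0, -0.031, 0.001, -0.0]
contact_force: [2.3, 5.4, -0.9]
grip_width: 0.011
tcp [0.4514 0.1098 0.1175] yaw_y -93.57 tiltz [ 1.3e-03  8.0e-04 -1.0e+00] q7 -2.21
```

View pics/w4.png

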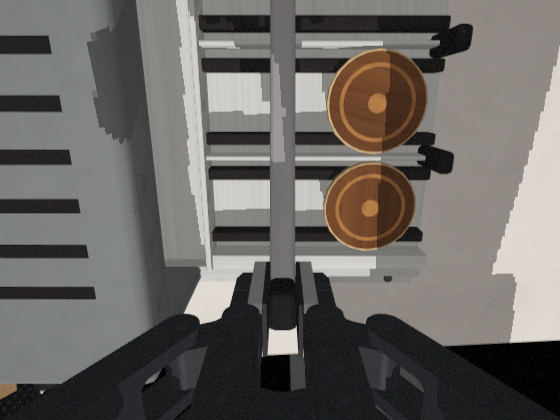

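View pics/s4.png

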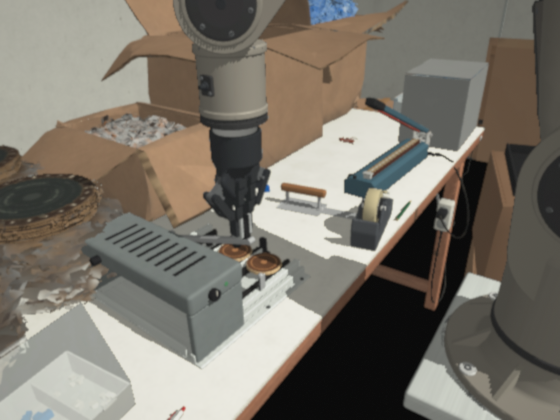

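```bash
python3 -m inch '[8.8,0,-16.7,0,0, 10.3,0,-15.8,0,0, 11.7,0,-14.8,0,0, 13,0,-13.7,0,0, 14.1,0,-12.5,0,0, 15.2,0,-11.2,0,0, 16.1,0,-9.7,0,0, 17,0,-8.3,0,0, 17.6,0,-6.7,0,0, 18.2,0,-5.1,0,0, 18.5,0,-3.4,0,0, 0,0,0,0,0,0,0,0,0,0]'; python3 -c "
from h import *
plan();snap('wrist','w5.png')
snap('scene','s5.png')"
```

```text
t: 8.43
tool_pos: [0.6101, 0.0997, 0.2342]
tcp_rot: [1.0, -0.031, -0.001, -0.0]
contact_force: [-0.9, 3.7, -2.2]
grip_width: 0.0103
tcp [0.6101 0.0997 0.2342] yaw_y -93.54 tiltz [-1.1e-03  1.0e-04 -1.0e+00] q7 -2.07
```

View pics/w5.png

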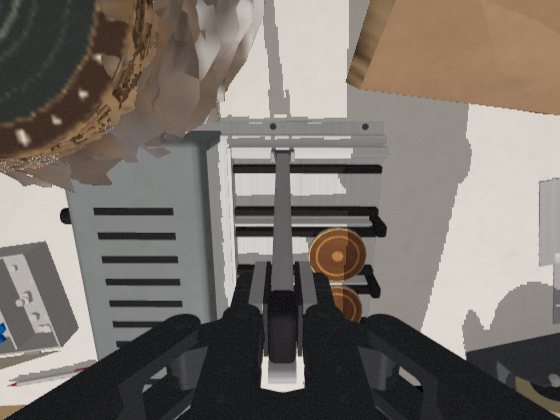

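View pics/s5.png

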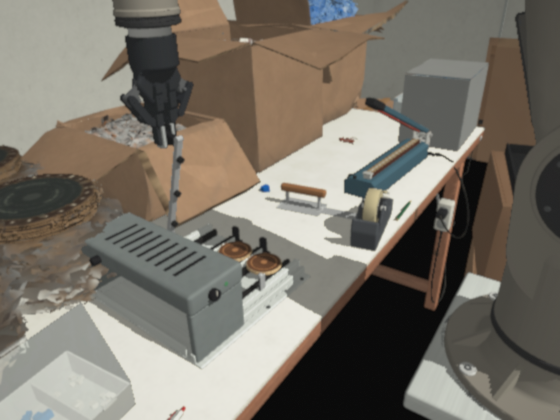

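```bash
python3 -m inch '[18.8,0,-1.7,0,0, 12,0,0,0,0, 0,0,0,0,0, 0,0,0,0,15,0,0,0,0,30,0,0,-25,0,40,0,0,-50,0,40,0,0,-50,0,40,0,0,0,0,40]'; python3 -c "
from h import *
plan([.532,-.2185,.36],98.2);snap('scene','s6.png');snap('top','t6.png')"
```

```text
t: 9.65
tool_pos: [0.6428, 0.0976, 0.3657]
tcp_rot: [1.0, -0.031, 0.003, -0.0]
contact_force: [-0.4, -0.2, -0.3]
grip_width: 0.0344
tcp [0.6428 0.0976 0.3657] yaw_y -93.6 tiltz [ 6.5e-03  4.0e-04 -1.0e+00] q7 -2.02
tool delta now [-90.8 322.4   4.8]
roll -11.8 or 168.2
after roll [-154.8  297.     4.8]
```

View pics/s6.png

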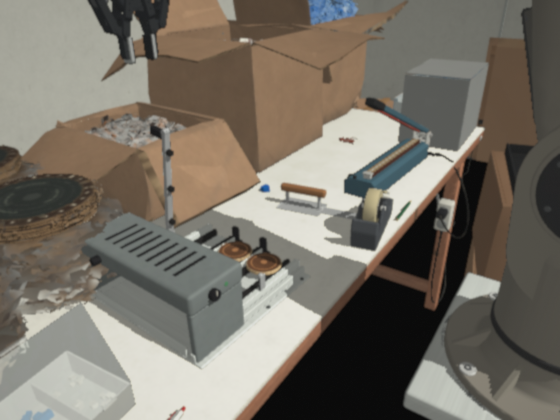

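View pics/t6.png

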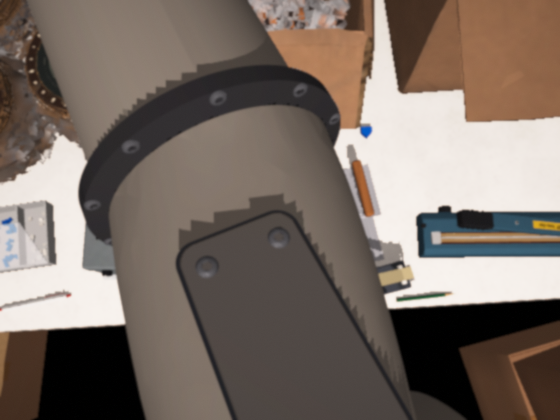

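```bash
python3 -m inch '[-30,0,0,0,40,-30,0,0,0,40,-5,40,0,0,40,-5,40,0,0,40,-5,40,0,0,40,-5,40,0,0,40,-5,40,0,0,40,-5,40,0,0,40,-1,40,0,0,40,0,40,0,0,40,0,0,0,0,40]'; python3 -m inch '[0,0,0,-10.6,45,0,0,0,-10.6,45,0,0,0,-10.6,45,0,0,0,-10.6,45,0,0,0,-10.6,45,0,0,0,-10.6,45,0,0,0,-10.6,45,0,0,0,-10.6,45,0,0,0,-10.6,45,0,0,0,-10.6,45,0,0,0,-10.6,45,0,0,0,-10.6,45,0,0,0,-10.6,45,0,0,0,-10.6,45,0,0,0,-10.6,45,0,0,0,-10.6,45,0,0,0,-10.6,45,0,0,0,-10.6,45]' ;python3 -c "
from h import *
import pickle
plan([.532,-.2185,.2],98.2);c=snap('wrist','w7.png');pickle.dump(c,open('w7.pkl','wb'))"
```

```text
t: 11.12
tool_pos: [0.5295, -0.2197, 0.3595]
tcp_rot: [0.999, -0.034, -0.001, 0.0]
contact_force: [-1.2, 0.0, -0.6]
grip_width: 0.0339
t: 13.38
tool_pos: [0.5306, -0.2154, 0.3602]
tcp_rot: [-0.067, 0.998, 0.0, -0.001]
contact_force: [0.4, 0.2, 0.1]
grip_width: 0.0383
tcp [ 0.5306 -0.2154  0.3602] yaw_y 97.63 tiltz [-1.6e-03  6.0e-04 -1.0e+00] q7 1.83
tool delta now [ -1.2  -3.4 160.2]
roll -0.57 or 179.43
after roll [ -1.2  -3.4 160.2]
```

View pics/w7.png

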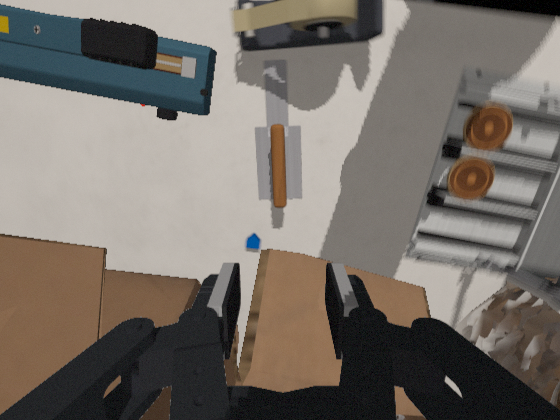

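```bash
python3 -c "
from h import *
import pickle
c=pickle.load(open('w7.pkl','rb'))
a=pix2w('wrist',278,126,.052,c);b=pix2w('wrist',280.5,206,.052,c);t=pix2w('wrist',277,61,.002,c)
print(a,b,(a+b)/2,t,np.degrees(np.arctan2(*(a-b)[[1,0]])))"
python3 -m inch '[-1,-3.4,40,0,50,0,0,60,0,50,0,0,60,0,50,0,0,40,0,50,0,0,0,0,50,0,0,0,0,50]';python3 -c "
from h import *
import pickle
plan([.532,-.2185,.2],98.2);c=snap('wrist','w8.png');pickle.dump(c,open('w8.pkl','wb'))"
```

```text
[ 0.48558895 -0.22774068  0.052     ] [ 0.5886603  -0.21101419  0.052     ] [ 0.53712463 -0.21937743  0.052     ] [ 0.40635133 -0.23994067  0.002     ] -170.7823528286736
t: 14.18
tool_pos: [0.5332, -0.2192, 0.1627]
tcp_rot: [-0.063, 0.998, -0.0, 0.001]
contact_force: [0.2, 0.2, 0.5]
grip_width: 0.0429
tcp [ 0.5332 -0.2192  0.1627] yaw_y 97.19 tiltz [ 1.2e-03 -2.0e-04 -1.0e+00] q7 1.69
tool delta now [  1.1   0.8 -37.3]
roll -1.01 or 178.99
after roll [  1.    0.8 -37.3]
```

View pics/w8.png

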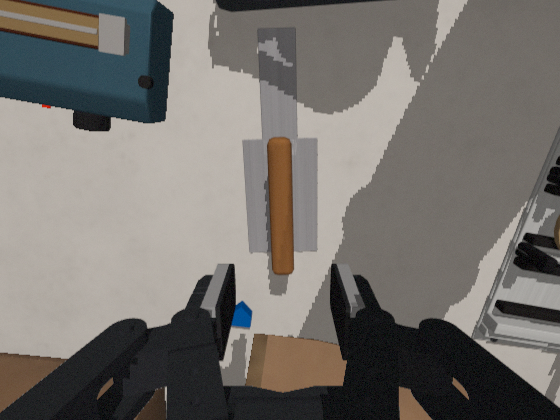

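```bash
python3 -c "
from h import *
import pickle
c=pickle.load(open('w8.pkl','rb'))
a=pix2w('wrist',279,137,.050,c);b=pix2w('wrist',283.5,275,.050,c);t=pix2w('wrist',276.5,28,.002,c)
m=(a+b)/2; an=np.degrees(np.arctan2(*(a-b)[[1,0]]))
print(a,b,m,t,an, np.linalg.norm(a-b)); m[2]=.0245
plan(m,an+90-360)"
```

```text
[ 0.48297302 -0.22879828  0.05      ] [ 0.59142008 -0.21184285  0.05      ] [ 0.53719655 -0.22032056  0.05      ] [ 0.4053359  -0.24077442  0.002     ] -171.1138850014169 0.10976452735880954
tcp [ 0.5335 -0.2194  0.1632] yaw_y 97.19 tiltz [ 2.1e-03 -8.0e-04 -1.0e+00] q7 1.69
tool delta now [ -3.3  -1.2 138.7]
roll -1.69 or 178.31
after roll [ -3.3  -1.3 138.7]
```

```bash
python3 -m inch '[-2,-1.2,50,-1.7,50,0,0,50,0,50,0,0,30,0,50,0,0,8.5,0,50,0,0,0,0,50,0,0,0,0,0,0,0,0,0,0,0,0,0,0,0,0,0,0,0,0,0,0,0,0,0]';python3 -c "
from h import *
plan();c=snap('wrist','w9.png')"
```

```text
t: 15.48
tool_pos: [0.5355, -0.2209, 0.0245]
tcp_rot: [-0.078, 0.997, -0.001, 0.001]
contact_force: [-1.4, 0.2, 10.0]
grip_width: 0.0172
tcp [ 0.5355 -0.2209  0.0245] yaw_y 98.91 tiltz [ 0.0021 -0.0012 -1.    ] q7 1.58
```

View pics/w9.png

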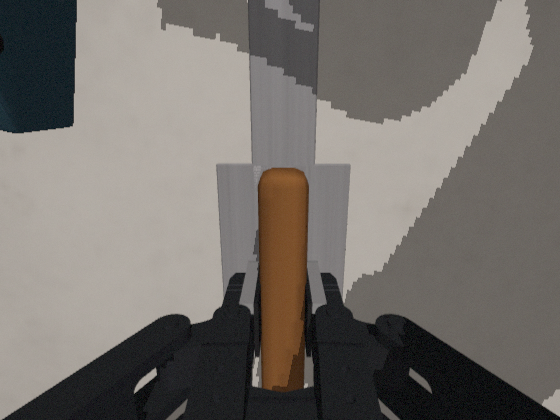

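```bash
python3 -m inch '[0,0,-15,0,0,0,0,-30,0,0,0,0,-40,0,0,0,0,-40,0,0,0,0,-25,0,0,0,0,0,0,0,0,0,0,10.2,0,0,0,0,10.2,0,0,0,0,10.2,0,0,0,0,10.2,0,0,0,0,10.2,0,0,0,0,10.2,0,0,0,0,10.2,0,0,0,0,10.2,0,0,0,0,10.2,0,0,0,0,10.2,0,0,0,0,0,0]';python3 -c "
from h import *
plan([.525,-.14,.12],-3.5);c=snap('wrist','w10.png')"
```

```text
t: 17.65
tool_pos: [0.5342, -0.2201, 0.1724]
tcp_rot: [0.725, 0.688, -0.0, -0.0]
contact_force: [0.3, -0.0, -1.1]
grip_width: 0.0171
tcp [ 0.5342 -0.2201  0.1724] yaw_y -2.99 tiltz [-9.e-04  2.e-04 -1.e+00] q7 0.1
tool delta now [ 79.5 -13.4  52.4]
roll 0.51 or -179.49
after roll [ 79.4 -14.1  52.4]
```

View pics/w10.png

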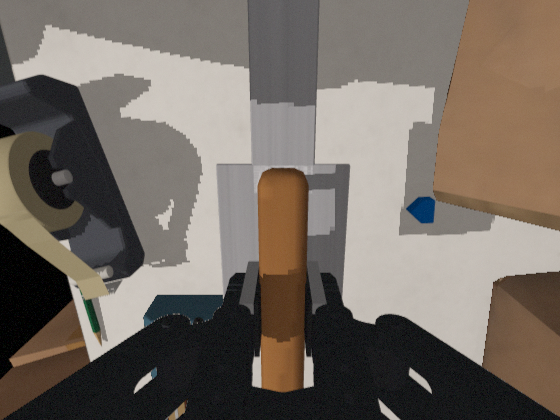

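```bash
python3 -m inch '[30,-5,0,0.5,0,30,-5,0,0,0,0,0,0,0,0,0,0,0,0,0]';python3 -c "
from h import *
import pickle
plan([.525,-.14,.12],-3.5);c=snap('wrist','w11.png');pickle.dump(c,open('w11.pkl','wb'));snap('top','t11.png');snap('scene','s11.png')"
```

```text
t: 18.2
tool_pos: [0.528, -0.1604, 0.1728]
tcp_rot: [0.728, 0.686, -0.0, 0.0]
contact_force: [-0.0, 0.1, -2.1]
grip_width: 0.017
tcp [ 0.528  -0.1604  0.1728] yaw_y -3.43 tiltz [-1.e-04 -2.e-04 -1.e+00] q7 -0.01
tool delta now [20.2 -4.2 52.8]
roll 0.07 or -179.93
after roll [20.2 -4.2 52.8]
```

View pics/w11.png

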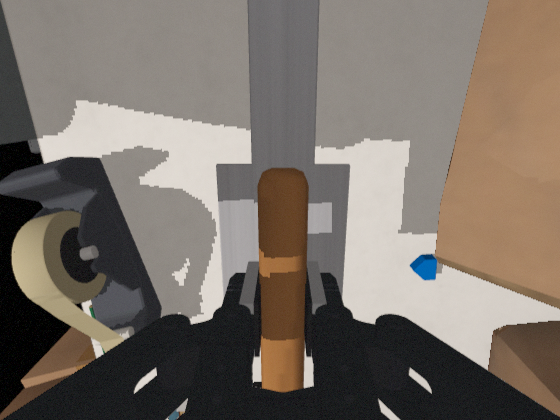

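View pics/t11.png

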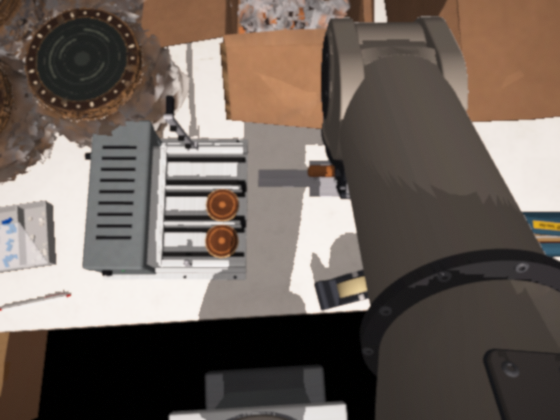

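View pics/s11.png

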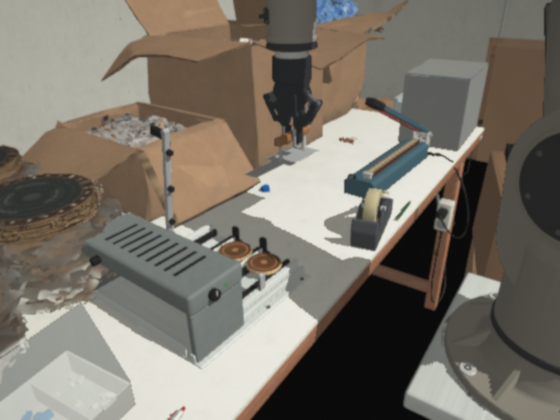

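```bash
python3 -c "
import cv2
im=cv2.imread('pics/t11.png')
cv2.imwrite('pics/t11a.png',cv2.resize(im[130:270,150:340],None,fx=4.2,fy=4.2,interpolation=cv2.INTER_CUBIC))
"
```

```text
(no output)
```

View pics/t11a.png

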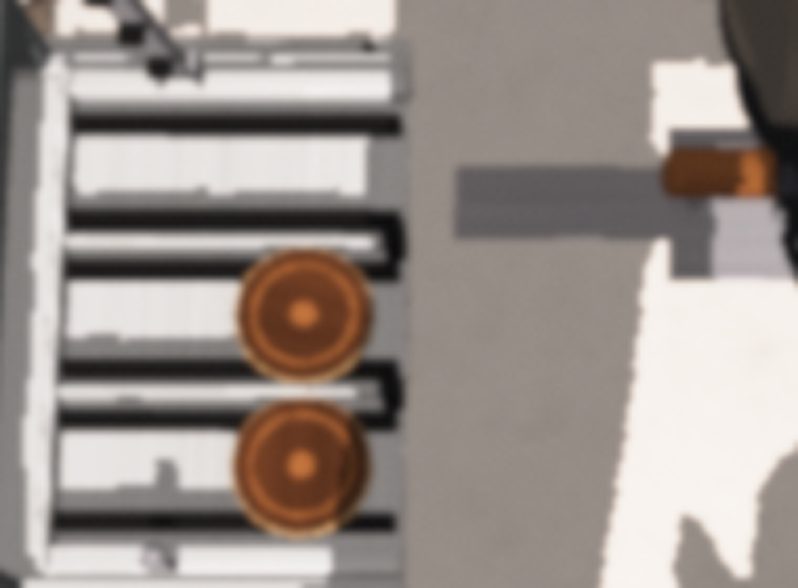

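```bash
python3 -c "
from h import *
a=lambda X,Y,z:pix2w('top',150+X/4.2,130+Y/4.2,z).round(4)
t=a(455,203,.149);print('tip',t)
p,R=tcp();print('tip in tool',R.inv().apply(t-p))
print('mid',a(395,320,.023),'near',a(392,469,.023),a(60,410-72,.023),a(55,490,.023),'far',a(395,172,.023))
print('discs',a(303,315,.029),a(301,466,.029))
"
```

```text
tip [ 0.5345 -0.0279  0.149 ]
tip in tool [ 0.13305837 -0.00176366  0.0236996 ]
mid [0.5177 0.0037 0.023 ] near [0.4496 0.0084 0.023 ] [0.5184 0.1555 0.023 ] [0.4491 0.1589 0.023 ] far [5.874e-01 4.000e-04 2.300e-02]
discs [0.5211 0.0447 0.029 ] [0.4523 0.0484 0.029 ]
```

```bash
python3 -c "
from h import *
plan([.5095,-.1575,.045])
for u,v,z in ((317,283,.05),(325,308,.05),(410,265,.05),(412,285,.05),(317,283,.0),(410,265,.0),(317,283,.09),(410,265,.09)): print(pix2w('top',u,v,z).round(3))"

```

```text
tcp [ 0.528  -0.1608  0.1727] yaw_y -3.57 tiltz [-2.e-04 -0.e+00 -1.e+00] q7 -0.01
tool delta now [  2.2 -18.6 127.7]
[ 0.362 -0.121  0.05 ]
[ 0.317 -0.132  0.05 ]
[ 0.385 -0.291  0.05 ]
[ 0.349 -0.291  0.05 ]
[ 0.366 -0.126  0.   ]
[ 0.39  -0.304  0.   ]
[ 0.359 -0.118  0.09 ]
[ 0.381 -0.28   0.09 ]
```

```bash
python3 -m inch '[1,-9,30,0,0,1,-9.5,35,0,0,0,0,35,0,0,0,0,28,0,0,0,0,0,0,0,0,0,0,0,0]';python3 -c "
from h import *
plan([.5095,-.1575,.04],-3.5);snap('top','t12.png',(150,130,340,270),4.2);c=snap('wrist','w12.png');import pickle;pickle.dump(c,open('w12.pkl','wb'))"
```

```text
t: 19.1
tool_pos: [0.5103, -0.1571, 0.0457]
tcp_rot: [0.729, 0.685, 0.0, 0.0]
contact_force: [0.0, -0.9, -1.6]
grip_width: 0.0171
tcp [ 0.5103 -0.1571  0.0457] yaw_y -3.57 tiltz [ 8.e-04 -1.e-04 -1.e+00] q7 -0.1
tool delta now [-0.4 -0.8  5.7]
roll -0.07 or 179.93
after roll [-0.4 -0.8  5.7]
```

View pics/t12.png

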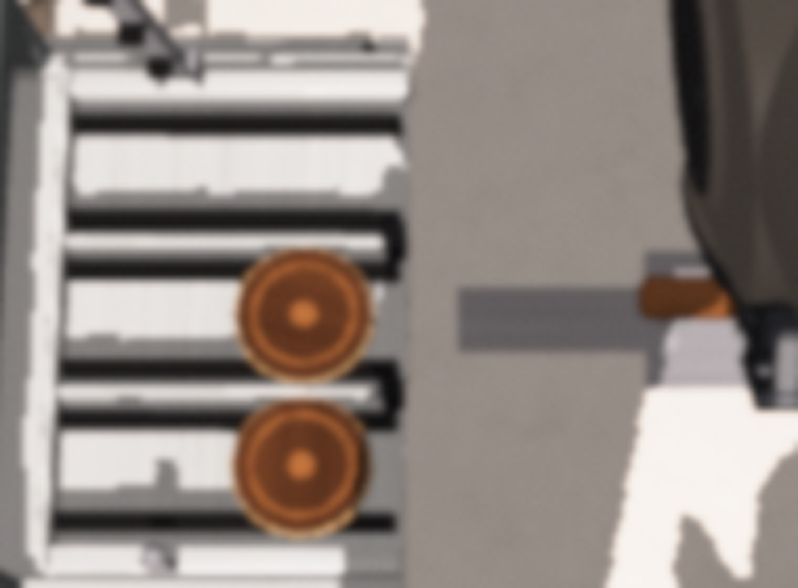

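View pics/w12.png

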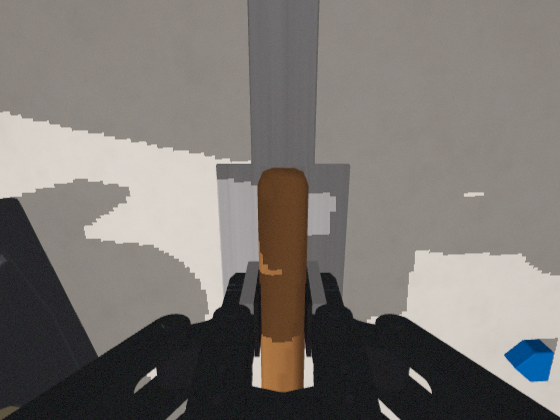

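```bash
python3 -m inch '[0,-0.8,5.7,0,0,12,0,0,0,0,12,0,0,0,0,12,0,0,0,0,11,0,0,0,0,0,0,0,0,0,0,0,0,0,0]';python3 -c "
from h import *
plan();print(robot.sense()['contact_force']);snap('top','t13.png',(150,130,340,270),4.2)
snap('scene','s13.png',(150,190,350,340),3.8)
a=np.radians(np.arange(0,101,5.));print((48*np.diff(-np.cos(a))).round(1));print((48*np.diff(np.sin(a))).round(1))"
```

```text
t: 20.08
tool_pos: [0.5119, -0.1101, 0.0391]
tcp_rot: [0.729, 0.685, -0.0, 0.0]
contact_force: [-0.4, -0.7, -1.8]
grip_width: 0.0169
tcp [ 0.5119 -0.1101  0.0391] yaw_y -3.57 tiltz [-0.e+00 -2.e-04 -1.e+00] q7 -0.2
[-0.38349969 -0.70754115 -1.77529706]
[0.2 0.5 0.9 1.3 1.6 1.9 2.2 2.5 2.8 3.1 3.3 3.5 3.7 3.9 4.  4.1 4.2 4.2
 4.2 4.2]
[ 4.2  4.2  4.1  4.   3.9  3.7  3.5  3.3  3.1  2.8  2.5  2.2  1.9  1.6
  1.3  0.9  0.5  0.2 -0.2 -0.5]
```

View pics/t13.png

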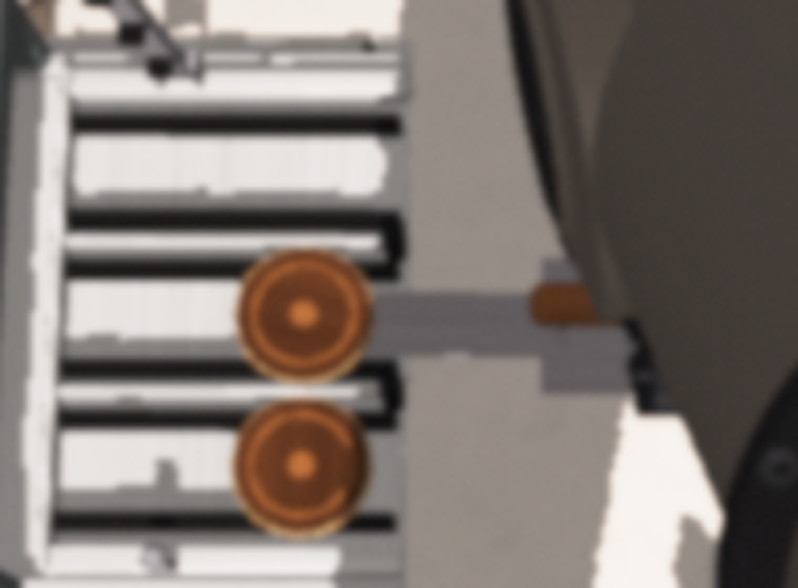

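View pics/s13.png

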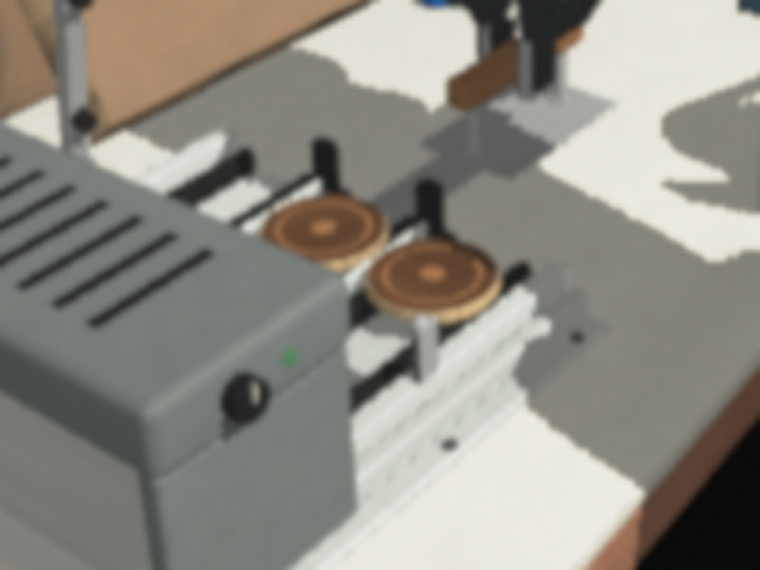

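```bash
python3 -m inch '[0,1.5,-3,0,0,0,0,-3.4,0,0,0.2,0,-4.2,0,0,0.5,0,-4.2,0,0,0.9,0,-4.1,0,0,1.3,0,-4,0,0,1.6,0,-3.9,0,0,1.9,0,-3.7,0,0,2.2,0,-3.5,0,0,2.5,0,-3.3,0,0,0,0,0,0,0]';python3 -c "
from h import *
plan();print(robot.sense()['contact_force'])
snap('scene','s14.png',(150,190,350,340),3.8)"
```

```text
t: 21.55
tool_pos: [0.5142, -0.0986, 0.0767]
tcp_rot: [0.729, 0.685, 0.0, 0.0]
contact_force: [0.5, 1.0, -1.7]
grip_width: 0.0172
tcp [ 0.5142 -0.0986  0.0767] yaw_y -3.55 tiltz [ 5.e-04  0.e+00 -1.e+00] q7 -0.19
[ 0.46207872  1.03404594 -1.71273404]
```

View pics/s14.png

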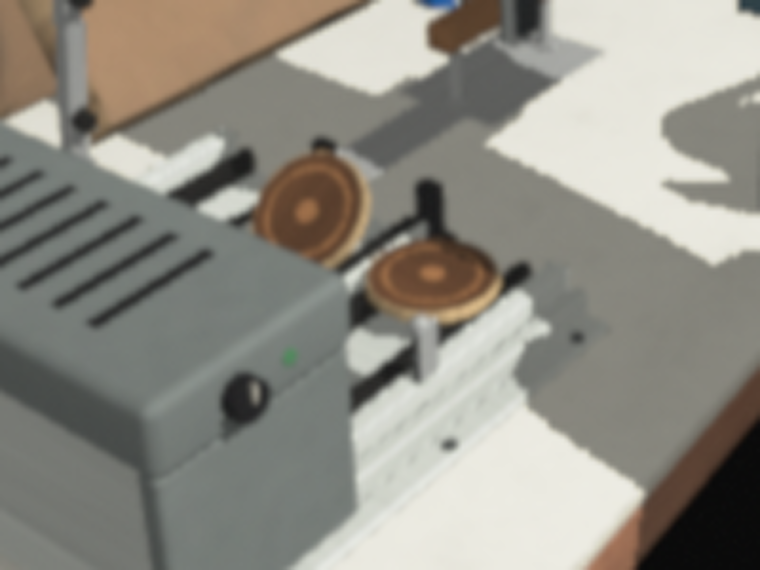

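```bash
python3 -m inch '[2.8,0,-3.1,0,0,3.1,0,-2.8,0,0,3.3,0,-2.5,0,0,3.5,0,-2.2,0,0,3.7,0,-1.9,0,0,3.9,0,-1.6,0,0,4,0,-1.3,0,0,0,0,0,0,0]';python3 -c "
from h import *
plan();print(robot.sense()['contact_force'])
snap('scene','s15.png',(150,190,350,340),3.8)"
```

```text
t: 22.6
tool_pos: [0.5156, -0.0742, 0.0919]
tcp_rot: [0.729, 0.685, 0.0, 0.0]
contact_force: [-0.0, 0.1, -1.8]
grip_width: 0.0173
tcp [ 0.5156 -0.0742  0.0919] yaw_y -3.53 tiltz [ 2.e-04  1.e-04 -1.e+00] q7 -0.23
[-0.02175359  0.09134948 -1.81494228]
```

View pics/s15.png

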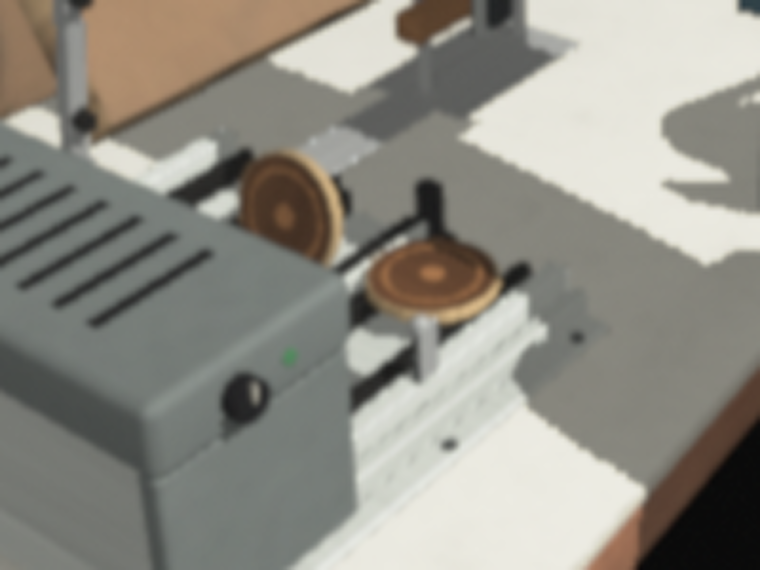

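```bash
python3 -m inch '[3,0,-0.8,0,0,3,0,-0.5,0,0,3,0,0,0,0,3,0,0,0,0,0,0,0,0,0,0,0,0,0,0,0,0,0,0,0,0,0,0,0,0]';python3 -c "
from h import *
plan();print(robot.sense()['contact_force'])
snap('scene','s16.png',(150,190,350,340),3.8)"
```

```text
t: 23.65
tool_pos: [0.5163, -0.0627, 0.0931]
tcp_rot: [0.729, 0.685, 0.0, -0.0]
contact_force: [-0.4, 0.0, -1.8]
grip_width: 0.0173
tcp [ 0.5163 -0.0627  0.0931] yaw_y -3.57 tiltz [-0.  0. -1.] q7 -0.25
[-0.43272261  0.04858919 -1.75682971]
```

View pics/s16.png

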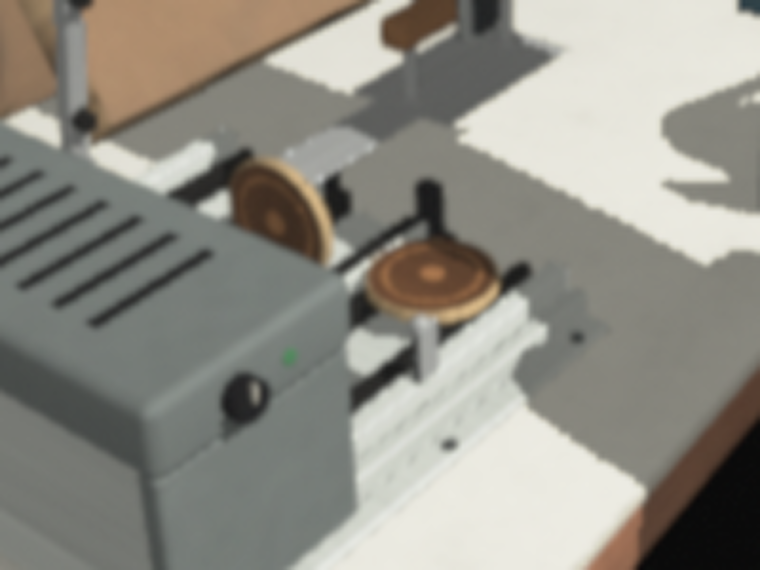

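```bash
python3 -m inch '[2.5,0,0,0,0,2.5,0,0,0,0,2.5,0,0,0,0,0,0,0,0,0,0,0,0,0,0,0,0,0,0,0]';python3 -c "
from h import *
plan();print(robot.sense()['contact_force'])
snap('scene','s17.png',(150,190,350,340),3.8)"
```

```text
t: 24.45
tool_pos: [0.5167, -0.0552, 0.0931]
tcp_rot: [0.729, 0.685, -0.0, -0.0]
contact_force: [0.2, 0.0, -0.1]
grip_width: 0.0172
tcp [ 0.5167 -0.0552  0.0931] yaw_y -3.57 tiltz [-0.  0. -1.] q7 -0.27
[ 0.18196119  0.01622007 -0.14966492]
```

View pics/s17.png

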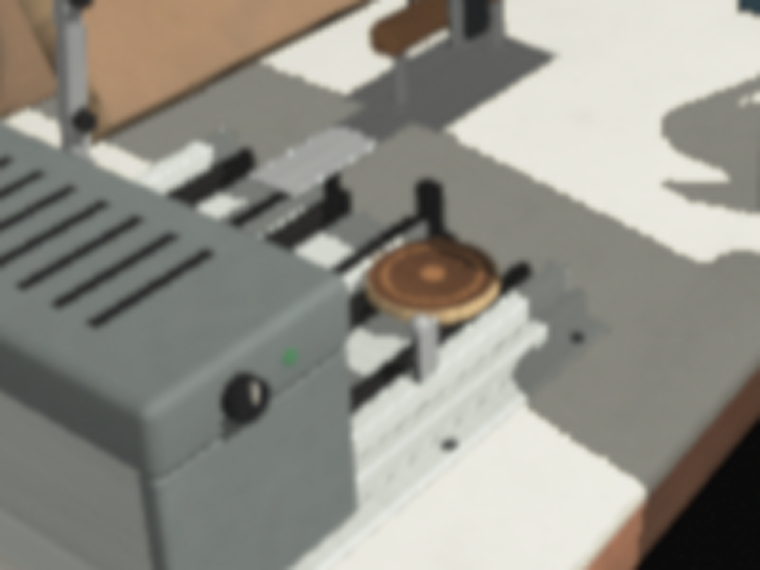

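```bash
python3 -m inch '[0,0,-15,0,0,-30,0,0,0,0,-35,0,0,0,0,-35,0,0,0,0,-10,0,0,0,0,0,0,0,0,0]';python3 -c "
from h import *
plan();print(robot.sense()['contact_force'])
snap('top','t17.png',(150,130,340,270),4.2);c=snap('wrist','w17.png')"
```

```text
t: 25.25
tool_pos: [0.5101, -0.1652, 0.1087]
tcp_rot: [0.729, 0.684, 0.0, 0.0]
contact_force: [-0.3, 0.8, -2.0]
grip_width: 0.017
tcp [ 0.5101 -0.1652  0.1087] yaw_y -3.63 tiltz [ 6.e-04  0.e+00 -1.e+00] q7 -0.03
[-0.29122324  0.80368237 -1.95456917]
```

View pics/t17.png

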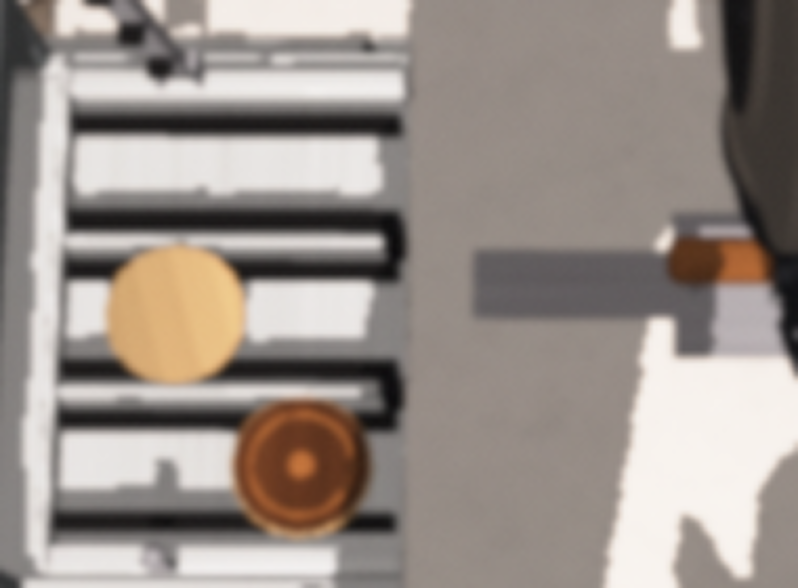

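View pics/w17.png

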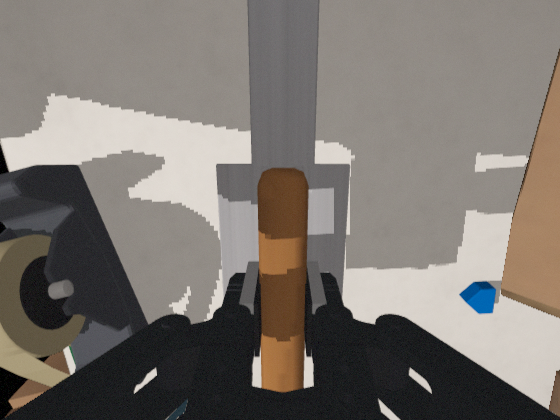

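```bash
python3 -c "
from h import *
plan([.4407,-.153,.045],-3.5)"
```

```text
tcp [ 0.5102 -0.1638  0.1085] yaw_y -3.5 tiltz [ 4.e-04  4.e-04 -1.e+00] q7 -0.03
tool delta now [  6.5 -70.1  63.5]
roll -0.0 or 180.0
after roll [  6.5 -70.1  63.5]
```

```bash
python3 -m inch '[2,-25,0,0,0,2,-25,0,0,0,2.5,-20,0,0,0,0,0,25,0,0,0,0,25,0,0,0,0,13.5,0,0,0,0,0,0,0,0,0,0,0,0]';python3 -c "
from h import *
plan([.4407,-.153,.04],-3.5);print(robot.sense()['contact_force'])
snap('top','t18.png',(150,130,340,270),4.2);c=snap('wrist','w18.png')"
```

```text
t: 26.35
tool_pos: [0.441, -0.1539, 0.0453]
tcp_rot: [0.729, 0.685, 0.0, 0.0]
contact_force: [-1.2, 0.1, -1.5]
grip_width: 0.0171
tcp [ 0.441  -0.1539  0.0453] yaw_y -3.54 tiltz [ 7.e-04 -1.e-04 -1.e+00] q7 -0.07
tool delta now [ 0.9 -0.3  5.3]
roll -0.04 or 179.96
after roll [ 0.9 -0.3  5.3]
[-1.19223818  0.146784   -1.45989126]
```

View pics/t18.png

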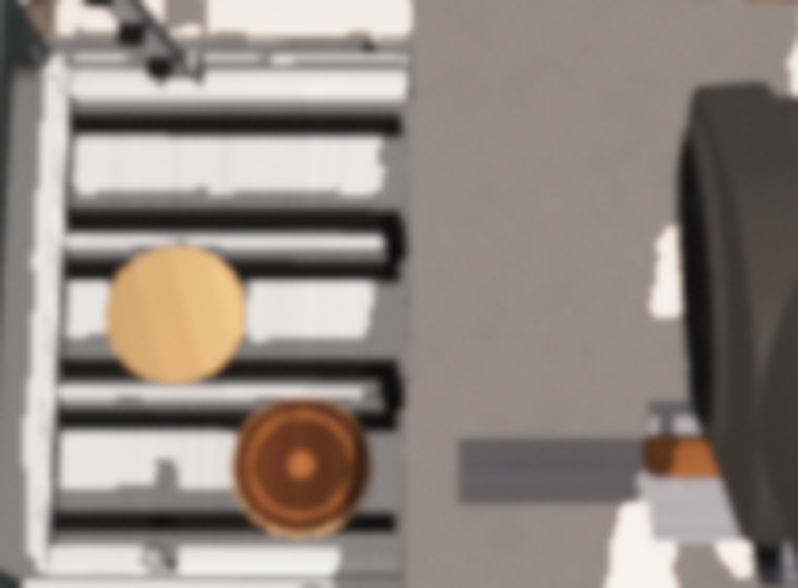

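View pics/w18.png

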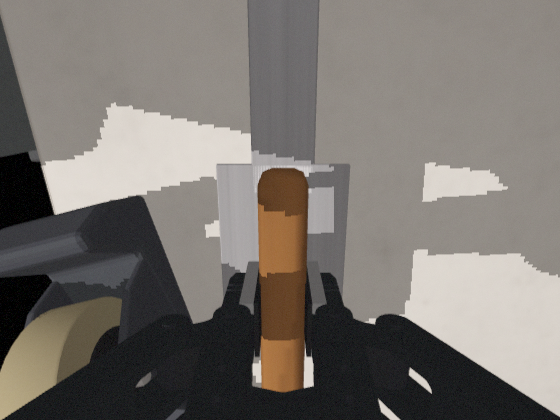

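```bash
python3 -m inch '[0,1,5.7,0,0,12,0.3,0,0,0,12,0.3,0,0,0,12,0.3,0,0,0,11.5,0.3,0,0,0,0,0,0,0,0,0,0,0,0,0]';python3 -c "
from h import *
plan();print(robot.sense()['contact_force']);snap('top','t19.png',(150,130,340,270),4.2)
snap('scene','s19.png',(150,190,350,340),3.8)"
```

```text
t: 27.32
tool_pos: [0.4456, -0.107, 0.0389]
tcp_rot: [0.729, 0.685, -0.0, 0.0]
contact_force: [-0.0, -0.0, -1.1]
grip_width: 0.0173
tcp [ 0.4456 -0.107   0.0389] yaw_y -3.56 tiltz [-0.e+00 -1.e-04 -1.e+00] q7 -0.19
[-0.03657657 -0.04220198 -1.05434983]
```

View pics/t19.png

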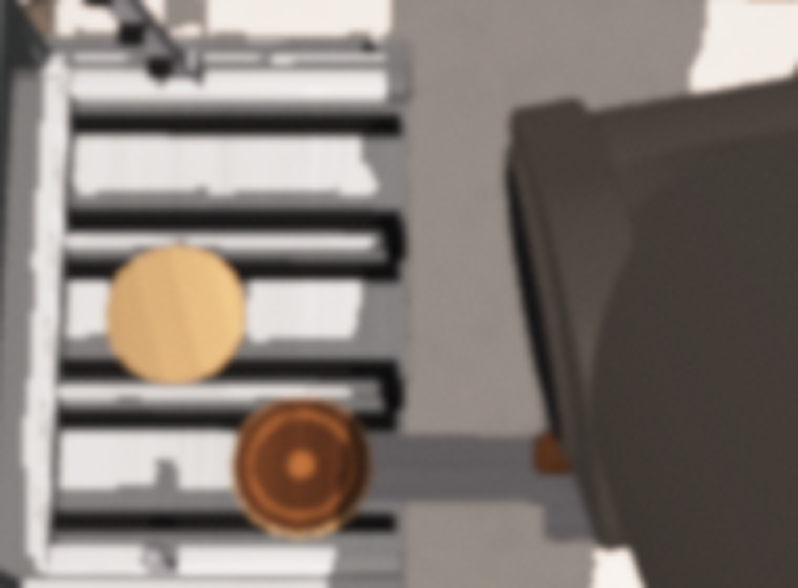

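View pics/s19.png

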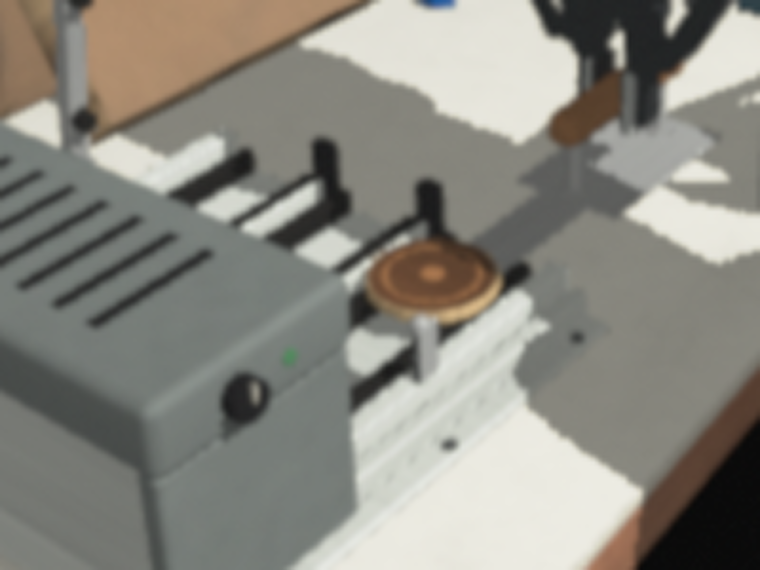

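```bash
python3 -m inch '[0,0,-3,0,0,0,0,-3.4,0,0,0.2,0,-4.2,0,0,0.5,0,-4.2,0,0,0.9,0,-4.1,0,0,1.3,0,-4,0,0,1.6,0,-3.9,0,0,1.9,0,-3.7,0,0,2.2,0,-3.5,0,0,2.5,0,-3.3,0,0,0,0,0,0,0]';python3 -c "
from h import *
plan();snap('scene','s20.png',(150,190,350,340),3.8)"
```

```text
t: 28.8
tool_pos: [0.4465, -0.0955, 0.0765]
tcp_rot: [0.729, 0.685, 0.0, 0.0]
contact_force: [-0.6, -0.4, -2.6]
grip_width: 0.0173
tcp [ 0.4465 -0.0955  0.0765] yaw_y -3.55 tiltz [ 4.e-04  0.e+00 -1.e+00] q7 -0.17
```

View pics/s20.png

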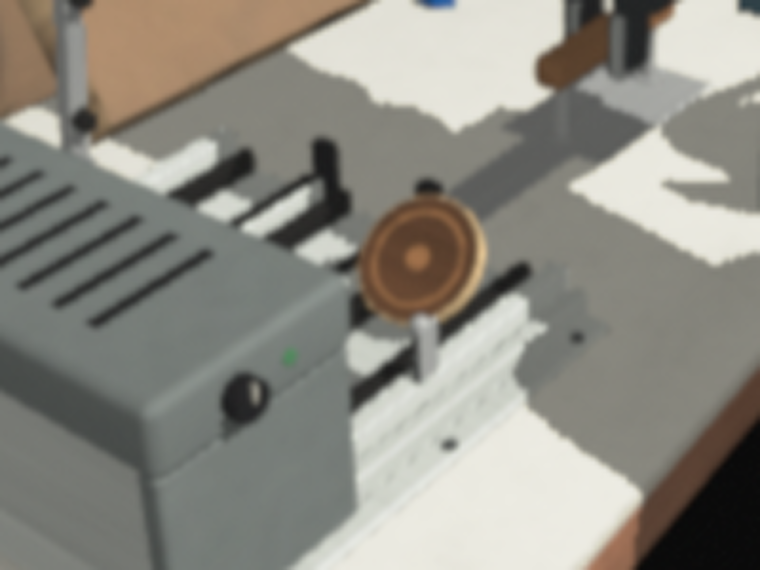

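```bash
python3 -m inch '[2.8,0,-3.1,0,0,3.1,0,-2.8,0,0,3.3,0,-2.5,0,0,3.5,0,-2.2,0,0,3.7,0,-1.9,0,0,3.9,0,-1.6,0,0,4,0,-1.3,0,0,3,0,-0.8,0,0,3,0,-0.5,0,0,2.5,0,0,0,0,2.5,0,0,0,0,2.5,0,0,0,0,0,0,0,0,0,0,0,0,0,0]';python3 -c "
from h import *
plan();snap('scene','s21.png',(150,190,350,340),3.8)"
```

```text
t: 30.6
tool_pos: [0.4486, -0.0581, 0.0929]
tcp_rot: [0.729, 0.685, -0.0, -0.0]
contact_force: [-0.1, -0.7, -1.5]
grip_width: 0.0173
tcp [ 0.4486 -0.0581  0.0929] yaw_y -3.56 tiltz [-0.  0. -1.] q7 -0.24
```

View pics/s21.png

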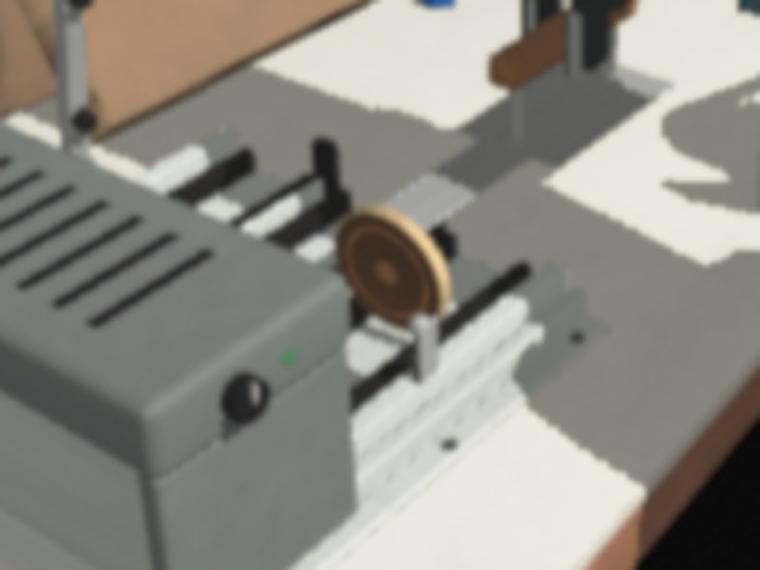

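```bash
python3 -m inch '[2.5,0,0,0,0,2.5,0,0,0,0,2,0,0,0,0,0,0,0,0,0,0,0,0,0,0,0,0,0,0,0]';python3 -c "
from h import *
plan();snap('scene','s22.png',(150,190,350,340),3.8)"
```

```text
t: 31.4
tool_pos: [0.4491, -0.0511, 0.0929]
tcp_rot: [0.729, 0.685, 0.0, -0.0]
contact_force: [-0.8, 0.5, -1.6]
grip_width: 0.0169
tcp [ 0.4491 -0.0511  0.0929] yaw_y -3.57 tiltz [ 0.  0. -1.] q7 -0.26
```

View pics/s22.png

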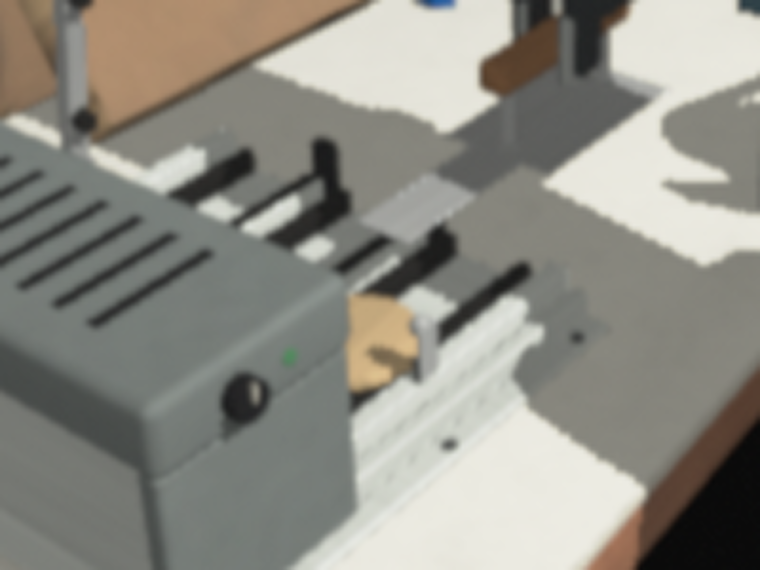

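```bash
python3 -m inch '[0,0,-15,0,0,-30,0,0,0,0,-35,0,0,0,0,-35,0,0,0,0,-20,0,0,0,0,0,0,0,0,0]';python3 -c "
from h import *
plan([.56,-.22,.03],-3.5)
snap('top','t23.png',(150,130,340,270),4.2)"
```

```text
t: 32.2
tool_pos: [0.4416, -0.1722, 0.1088]
tcp_rot: [0.73, 0.684, 0.0, 0.0]
contact_force: [-0.2, 1.1, -1.6]
grip_width: 0.0169
tcp [ 0.4416 -0.1722  0.1088] yaw_y -3.71 tiltz [ 7.e-04 -4.e-04 -1.e+00] q7 0.04
tool delta now [-40.  121.2  78.9]
roll -0.21 or 179.79
after roll [-40.5 121.   78.9]
```

View pics/t23.png

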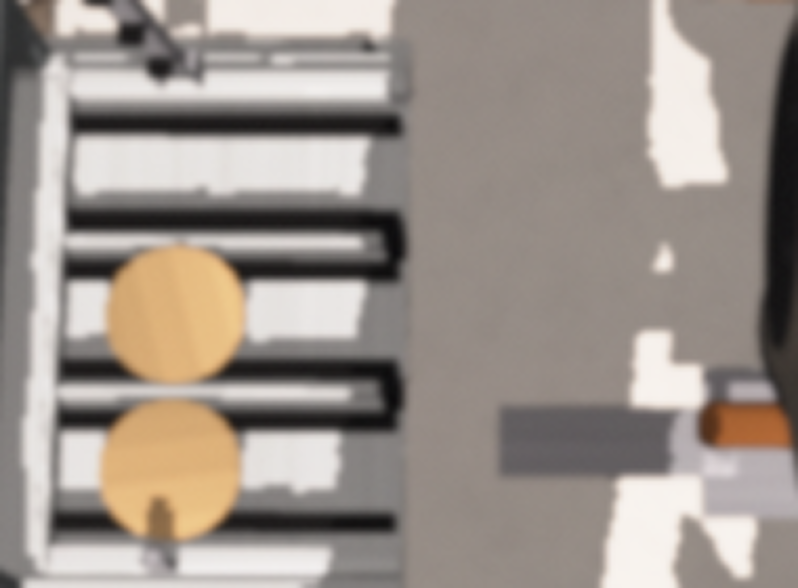

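```bash
python3 -m inch '[-10,30,0,0,0,-10,30,0,0,0,-10,30,0,0,0,-10,31,0,0,0,0,0,30,0,0,0,0,30,0,0,0,0,15,0,0,0,0,0,0,0,0,0,0,0,0]';python3 -c "
from h import *
plan([.56,-.22,.0245],-3.5);print(robot.sense()['contact_force'])"
```

```text
t: 33.38
tool_pos: [0.5606, -0.2181, 0.0341]
tcp_rot: [0.729, 0.685, 0.0, 0.001]
contact_force: [-0.2, -0.2, -1.8]
grip_width: 0.0171
tcp [ 0.5606 -0.2181  0.0341] yaw_y -3.55 tiltz [ 1.3e-03 -3.0e-04 -1.0e+00] q7 0.01
tool delta now [-1.9 -0.5  9.6]
roll -0.05 or 179.95
after roll [-1.9 -0.5  9.6]
[-0.19651758 -0.20053381 -1.83005785]
```

```bash
python3 -m inch '[0,0,4,0,0,0,0,3,0,0,0,0,2,0,0,0,0,0,0,0]';python3 -c "
from h import *
plan();print(robot.sense()['contact_force']);snap('scene','s24.png',(220,110,420,260),3.8)"
```

```text
t: 33.88
tool_pos: [0.56, -0.2183, 0.0245]
tcp_rot: [0.729, 0.685, -0.0, 0.0]
contact_force: [-3.4, 1.6, 10.3]
grip_width: 0.0167
tcp [ 0.56   -0.2183  0.0245] yaw_y -3.57 tiltz [ 0.e+00 -2.e-04 -1.e+00] q7 0.0
[-3.42751996  1.56515419 10.27137484]
```

View pics/s24.png

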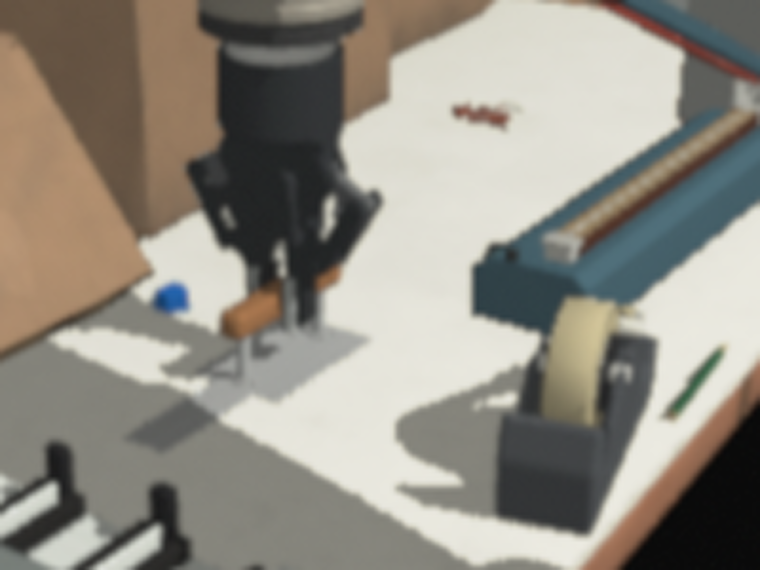

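```bash
python3 -m inch '[0,0,0,0,15,0,0,0,0,50,0,0,0,0,50,0,0,-15,0,50,0,0,-40,0,50,0,0,-60,0,50,0,0,-60,0,50,0,0,-60,0,50,0,0,-60,0,50,0,0,-45,0,50,0,0,0,0,50]'; python3 -m inch '[0,0,0,10,40,0,0,0,10,40,0,0,0,10,40,0,0,0,10,40,0,0,0,10,40,0,0,0,10,40,0,0,0,10,40,0,0,0,10,40,0,0,0,10,40,0,0,0,0,40]';python3 -c "
from h import *
plan([.61,.0976,.36],-93.5);snap('scene','s25.png');snap('wrist','w25.png')"
```

```text
t: 35.3
tool_pos: [0.5609, -0.2182, 0.3689]
tcp_rot: [0.729, 0.685, 0.002, 0.003]
contact_force: [-0.9, 0.4, -0.6]
grip_width: 0.0428
t: 36.55
tool_pos: [0.5596, -0.2179, 0.3638]
tcp_rot: [1.0, -0.031, -0.0, -0.0]
contact_force: [0.3, 0.4, -0.1]
grip_width: 0.0344
tcp [ 0.5596 -0.2179  0.3638] yaw_y -93.5 tiltz [-4.e-04  2.e-04 -1.e+00] q7 -1.4
tool delta now [  31.1 -318.     3.9]
roll 0.0 or -180.0
after roll [  31.1 -318.     3.9]
```

View pics/s25.png

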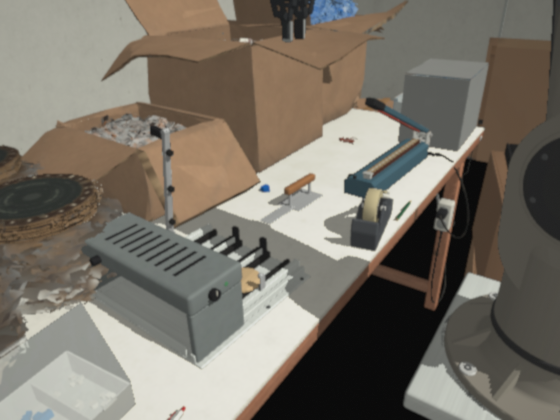

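View pics/w25.png

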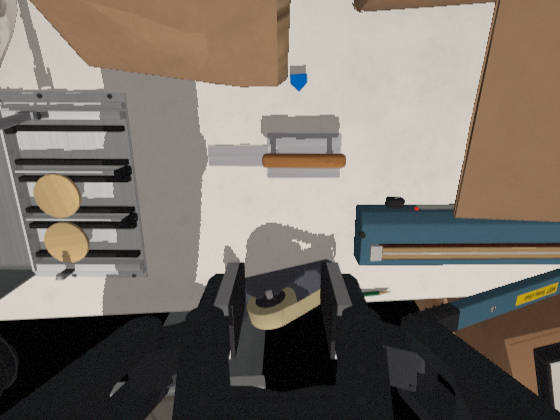

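```bash
python3 -m inch '[4,-40,0,0,40,4,-40,0,0,40,4,-40,0,0,40,4,-40,0,0,40,4,-40,0,0,40,4,-40,0,0,40,4,-40,0,0,40,3,-38,0,0,40,0,0,0,0,40]';python3 -c "
from h import *
plan([.643,.0976,.236],-93.5);snap('scene','s26.png');snap('wrist','w26.png');print(w2pix('wrist',[.643,.0976,.253]),w2pix('wrist',[.643,.0976,.260]))"
```

```text
t: 37.78
tool_pos: [0.6102, 0.1007, 0.3637]
tcp_rot: [1.0, -0.027, -0.0, -0.001]
contact_force: [-0.4, 0.2, -0.1]
grip_width: 0.0344
tcp [0.6102 0.1007 0.3637] yaw_y -93.1 tiltz [-7.0e-04  1.3e-03 -1.0e+00] q7 -1.97
tool delta now [ 33.    1.5 127.6]
roll 0.4 or -179.6
after roll [ 33.    1.3 127.6]
[278.43359749 168.1564325 ] [278.33695625 169.96557361]
```

View pics/s26.png

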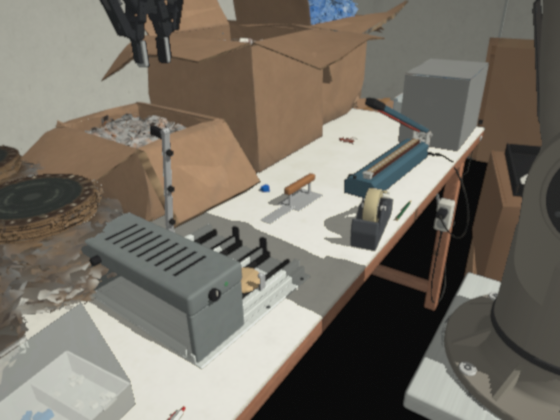

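View pics/w26.png

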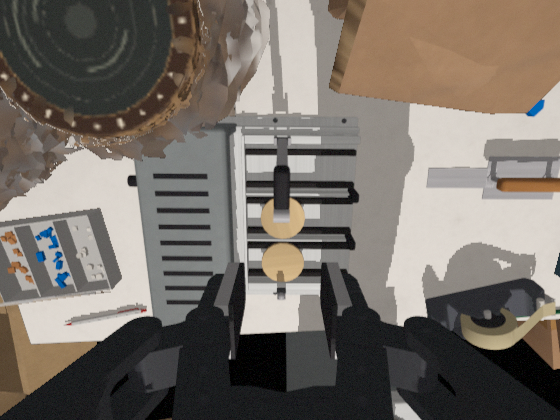

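```bash
python3 -c "
from h import *
im=cv2.imread('pics/w26.png');cv2.imwrite('pics/w26a.png',cv2.resize(im[120:300,200:370],None,fx=3.3,fy=3.3,interpolation=cv2.INTER_CUBIC))
h=np.array([.640,.097,.046]);ex=np.array([.998,-.061,0]);ez=np.array([0,0,1.])
for th in (1.2,1.3,1.4,1.5):
  u=-np.cos(th)*ex+np.sin(th)*ez;n=np.sin(th)*ex+np.cos(th)*ez
  print(th,[w2pix('wrist',h+a*u+b*n).round(0).tolist() for a,b in ((.221,-.005),(.221,.005),(.216,.035),(.2,.035),(.208,.022),(.19,.005))],(h+.208*u+.022*n).round(3))
"
```

```text
1.2 [[280.0, 275.0], [280.0, 266.0], [280.0, 234.0], [280.0, 220.0], [280.0, 239.0], [280.0, 239.0]] [0.585 0.1   0.248]
1.3 [[280.0, 255.0], [280.0, 245.0], [279.0, 208.0], [280.0, 197.0], [280.0, 217.0], [280.0, 221.0]] [0.606 0.099 0.252]
1.4 [[280.0, 231.0], [279.0, 220.0], [279.0, 179.0], [280.0, 170.0], [280.0, 191.0], [280.0, 201.0]] [0.626 0.098 0.255]
1.5 [[279.0, 204.0], [279.0, 191.0], [279.0, 147.0], [280.0, 143.0], [279.0, 163.0], [280.0, 179.0]] [0.647 0.097 0.255]
```

View pics/w26a.png

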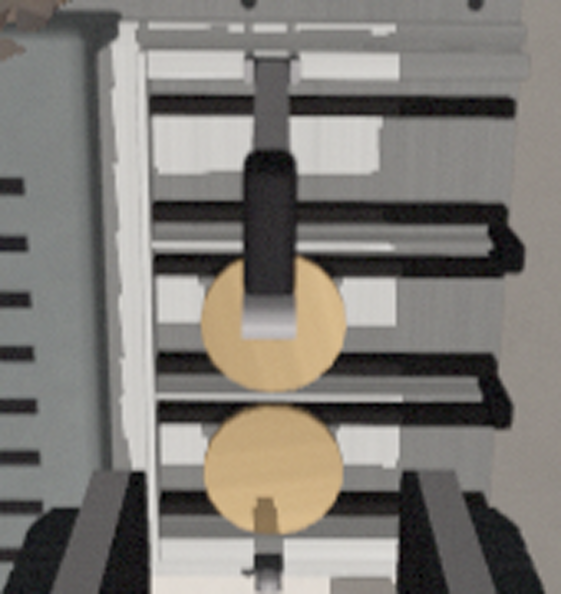

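```bash
python3 -m inch '[12,0,0,0.4,40,12,0,0,0,40,0,0,40,0,40,0,0,40,0,40,0,0,35,0,40,0,0,12,0,40,0,0,0,0,40,0,0,0,0,40]';python3 -c "
from h import *
plan([.643,.0976,.236],-93.5);snap('wrist','w27.png');print(robot.sense()['contact_force'])"
```

```text
t: 38.88
tool_pos: [0.6355, 0.0957, 0.2385]
tcp_rot: [0.999, -0.035, 0.001, -0.0]
contact_force: [-0.4, -0.4, 0.2]
grip_width: 0.0343
tcp [0.6355 0.0957 0.2385] yaw_y -93.97 tiltz [ 2.e-03  5.e-04 -1.e+00] q7 -2.0
tool delta now [ 7.4 -2.4  2.5]
roll -0.47 or 179.53
after roll [ 7.4 -2.3  2.5]
[-0.07748337  0.27801998  0.13941559]
```

View pics/w27.png

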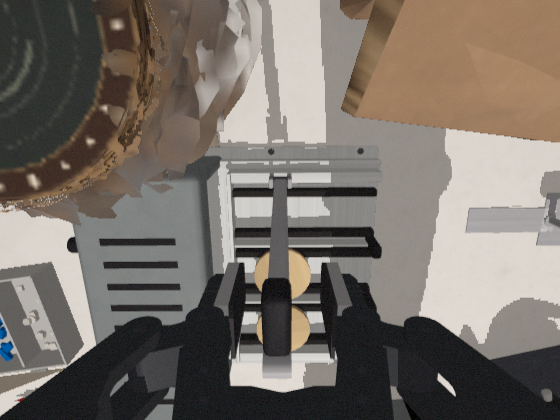

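```bash
python3 -m inch '[0,-2.4,0,0,20,0,0,0,0,0,0,0,0,0,0,0,0,0,0,0,0,0,0,0,0]';python3 -c "
from h import *
plan();snap('wrist','w28.png');print(robot.sense()['contact_force'],robot.sense()['grip_width'])
al=np.linspace(1.54,.26,15);P=210*np.c_[-np.cos(al),np.sin(al)];print(np.diff(P,axis=0).round(1).tolist())"
```

```text
t: 39.55
tool_pos: [0.6352, 0.0985, 0.238]
tcp_rot: [0.999, -0.034, 0.001, -0.0]
contact_force: [-0.1, -0.3, 5.1]
grip_width: 0.0109
tcp [0.6352 0.0985 0.238 ] yaw_y -93.94 tiltz [ 1.6e-03  5.0e-04 -1.0e+00] q7 -2.0
[-0.7857012   1.3257756   5.92669985] 0.01065636621734083
[[-19.1, -1.5], [-18.9, -3.2], [-18.6, -4.9], [-18.0, -6.6], [-17.3, -8.2], [-16.5, -9.8], [-15.6, -11.2], [-14.5, -12.6], [-13.3, -13.9], [-11.9, -15.0], [-10.5, -16.1], [-9.0, -16.9], [-7.4, -17.7], [-5.8, -18.3]]
```

View pics/w28.png

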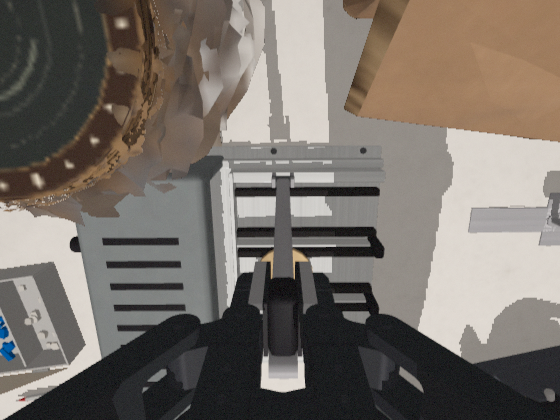

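```bash
python3 -m inch '[-19,0,1.5,-0.4,0,-19,0,3.2,0,0,-18.6,0,4.9,0,0,-18,0,6.6,0,0,-17.3,0,8.2,0,0,-16.5,0,9.8,0,0,-15.6,0,11.2,0,0,-14.5,0,12.6,0,0,-13.3,0,13.9,0,0,-11.9,0,15,0,0,-10.5,0,16.1,0,0,0,0,0,0,0]';python3 -c "
from h import *
plan();snap('wrist','w29.png');print(robot.sense()['contact_force'],robot.sense()['grip_width'])"
```

```text
t: 41.1
tool_pos: [0.4602, 0.1094, 0.1338]
tcp_rot: [1.0, -0.031, -0.0, -0.0]
contact_force: [-4.4, 1.4, 2.7]
grip_width: 0.011
tcp [0.4602 0.1094 0.1338] yaw_y -93.52 tiltz [-8.e-04  1.e-04 -1.e+00] q7 -2.12
[-6.68154145  2.35126801  4.06011966] 0.011295610779974203
```

View pics/w29.png

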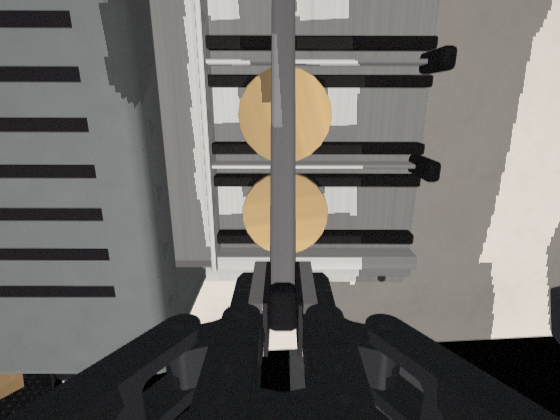

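```bash
python3 -m inch '[-9,0,17,0,0,-7.4,0,17.7,0,0,-5.8,0,18.3,0,0,-3,0,9,0,0,-1.5,0,7,0,0,-0.5,0,7,0,0,0,0,5,0,0,0,0,2,0,0,0,0,0,0,0,0,0,0,0,0]';python3 -c "
from h import *
plan();snap('wrist','w30.png');print(robot.sense()['contact_force'],robot.sense()['grip_width'])
snap('scene','s30.png')"
```

```text
t: 42.4
tool_pos: [0.433, 0.111, 0.0508]
tcp_rot: [1.0, -0.031, -0.001, 0.0]
contact_force: [-7.8, 5.4, 1.7]
grip_width: 0.0111
tcp [0.433  0.111  0.0508] yaw_y -93.54 tiltz [-1.5e-03 -1.0e-04 -1.0e+00] q7 -2.23
[-7.92531844  5.45322503  1.78936322] 0.010967734866010468
```

View pics/w30.png

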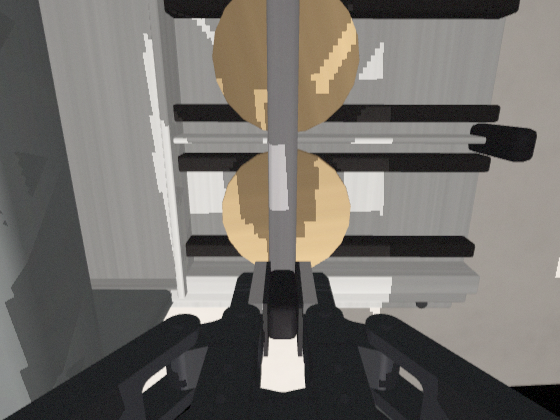

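```bash
python3 -m inch '[1,0,3,0,0,0,0,0,0,0]';python3 -m inch '[0,0,3,0,0,0,0,0,0,0]';python3 -m inch '[0,0,3,0,0,0,0,0,0,0]'
```

```text
t: 42.75
tool_pos: [0.433, 0.111, 0.0484]
tcp_rot: [1.0, -0.031, -0.001, 0.0]
contact_force: [-23.0, 4.0, 36.7]
grip_width: 0.0111
t: 43.0
tool_pos: [0.4333, 0.1112, 0.0464]
tcp_rot: [1.0, -0.031, -0.001, 0.001]
contact_force: [-30.3, 2.8, 65.3]
grip_width: 0.0112
t: 43.25
tool_pos: [0.4343, 0.1112, 0.0437]
tcp_rot: [1.0, -0.031, -0.0, 0.0]
contact_force: [-25.1, 1.0, 66.9]
grip_width: 0.0105
```

```bash
python3 -m inch '[0,0,0,0,20,0,0,0,0,40,0,0,0,0,40,0,0,-30,0,40,0,0,-55,0,40,0,0,0,0,40,0,0,0,0,40]';python3 -c "
from h import *
plan();c=snap('wrist','w31.png');snap('scene','s31.png',(60,190,360,380),2.6)
snap('top','t31.png')
for x in (.426,.434,.442): print(x,[w2pix('wrist',[x,.1105,z],c).round(1) for z in (.051,.081,.087)])"
```

```text
t: 44.12
tool_pos: [0.4347, 0.1103, 0.1268]
tcp_rot: [1.0, -0.031, 0.0, 0.0]
contact_force: [-0.4, 0.1, -0.0]
grip_width: 0.0339
tcp [0.4347 0.1103 0.1268] yaw_y -93.59 tiltz [ 2.e-04 -2.e-04 -1.e+00] q7 -2.14
0.426 [array([282.4, 238.7]), array([282.5, 257.8]), array([282.5, 262.3])]
0.434 [array([281.7, 227.4]), array([281.6, 245.2]), array([281.6, 249.4])]
0.442 [array([280.9, 216. ]), array([280.7, 232.4]), array([280.7, 236.2])]
```

View pics/w31.png

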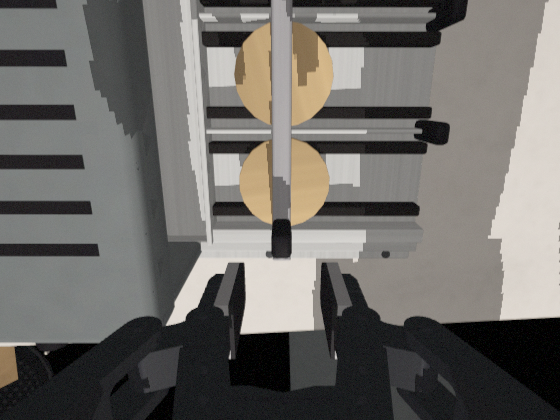

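View pics/s31.png

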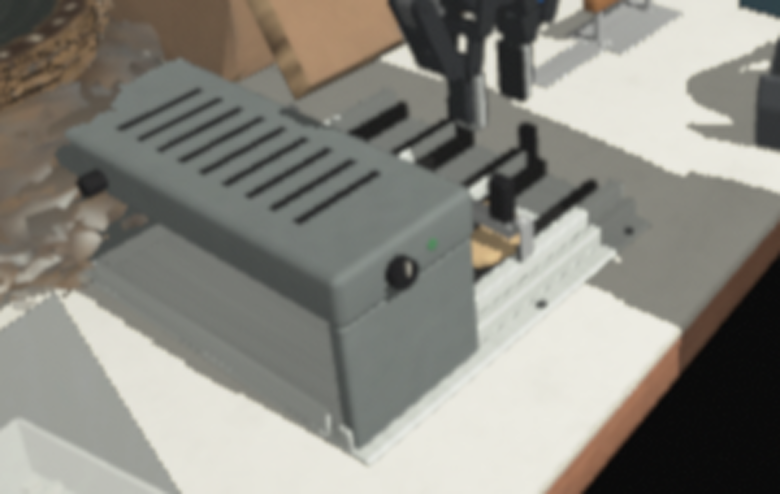

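```bash
python3 -c "
from h import *
a=cv2.imread('pics/scene0.png')[240:320,200:300];b=read_camera('scene')[240:320,200:300,::-1]
cv2.imwrite('pics/cmp.png',cv2.resize(np.hstack([a,b]),None,fx=4,fy=4,interpolation=cv2.INTER_CUBIC))"
```

```text
(no output)
```

View pics/cmp.png

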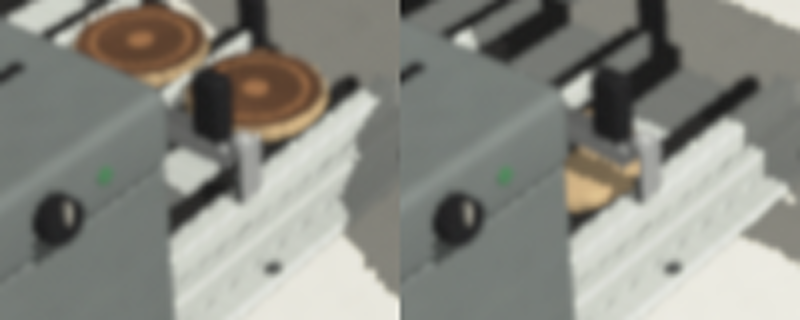

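View pics/t31.png

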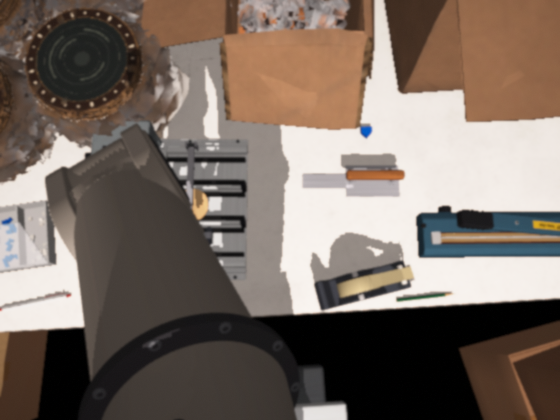

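```bash
python3 -c "
from h import *
plan([.484,-.033,.127],-93.5)
for r in (140,200,260): print(pix2w('top',157,r,.123).round(3))"
python3 -m inch '[0,0,-40,0,20,0,0,-40,0,0,10,30,0,0,0,10,40,0,0,0,10,40,0,0,0,10,36,0,0,0,0,0,0,0,0]'
python3 -c "
from h import *
plan([.484,-.033,.127],-93.5)"
```

```text
tcp [0.4342 0.1105 0.126 ] yaw_y -93.56 tiltz [-1.8e-03 -3.0e-04 -1.0e+00] q7 -2.14
tool delta now [ 58.6 140.1  -1. ]
roll -0.06 or 179.94
after roll [ 58.5 140.2  -1. ]
[0.622 0.146 0.123]
[0.514 0.148 0.123]
[0.411 0.149 0.123]
t: 45.2
tool_pos: [0.4655, -0.04, 0.2061]
tcp_rot: [0.999, -0.033, -0.001, 0.0]
contact_force: [-0.6, 0.6, 0.6]
grip_width: -0.0002
tcp [ 0.4655 -0.04    0.2061] yaw_y -93.78 tiltz [-1.5e-03 -2.0e-04 -1.0e+00] q7 -1.73
tool delta now [18.2 -8.2 79. ]
roll -0.28 or 179.72
after roll [18.2 -8.1 79. ]
```

```bash
python3 -c "
from h import *
c=get_calibration('wrist');p,R=tcp();print(R.inv().apply(-np.array(c['R']).T@c['t']-p))
snap('scene','s32.png',(60,40,360,300),2.3)"
```

```text
[ 0.0791082   0.00021483 -0.14217434]
```

View pics/s32.png

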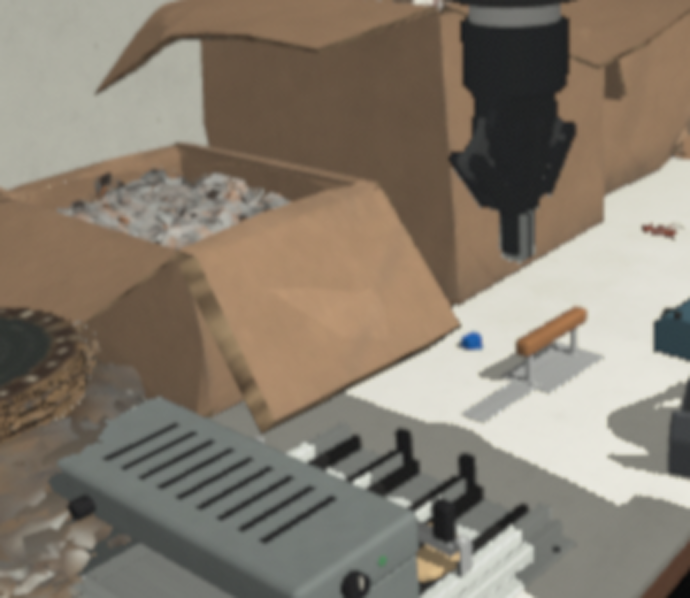

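```bash
python3 -m inch '[0,0,0,-10,0,0,0,0,-10,0,0,0,0,-10,0,0,0,0,-10,0,0,0,0,-10,0,0,0,0,-10,0,0,0,0,-10,0,0,0,0,-10,0,0,0,0,-10,0,0,0,0,0,0]'
python3 -c "
from h import *
plan([.484,-.03,.1],-3.5);c=snap('wrist','w33.png');import pickle;pickle.dump(c,open('w33.pkl','wb'))"
```

```text
t: 46.5
tool_pos: [0.4653, -0.0366, 0.2066]
tcp_rot: [0.729, 0.685, -0.0, -0.0]
contact_force: [-0.1, 0.4, -0.4]
grip_width: 0.0003
tcp [ 0.4653 -0.0366  0.2066] yaw_y -3.53 tiltz [-7.e-04  4.e-04 -1.e+00] q7 -0.18
tool delta now [  7.7  18.3 106.6]
roll -0.03 or 179.97
after roll [  7.7  18.3 106.6]
```

View pics/w33.png

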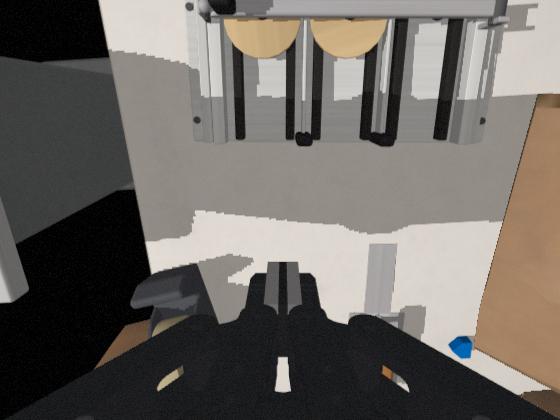

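```bash
python3 -c "
from h import *
import pickle
c=pickle.load(open('w33.pkl','rb'))
for u,v in ((304,140),(382,139)): print(pix2w('wrist',u,v,.046,c))
plan([.4855,-.03,.1],-3.5)"
```

```text
[0.48805597 0.00733033 0.046     ]
[0.55426667 0.00404395 0.046     ]
tcp [ 0.4654 -0.0368  0.2066] yaw_y -3.72 tiltz [-6.e-04  3.e-04 -1.e+00] q7 -0.19
tool delta now [  8.   19.7 106.6]
roll -0.22 or 179.78
after roll [  7.9  19.7 106.6]
```

```bash
python3 -m inch '[4,10,20,0,0,3,10,40,0,0,0,0,50,0,0,0,0,40,0,0,0,0,18,0,0,0,0,0,0,0,0,0,0,0,0]'
python3 -c "
from h import *
plan([.4855,-.03,.038],-3.5);print(robot.sense()['contact_force']);snap('scene','s34.png',(150,140,350,290),3.8)"
```

```text
t: 47.42
tool_pos: [0.4865, -0.0315, 0.0397]
tcp_rot: [0.729, 0.684, 0.0, 0.0]
contact_force: [0.3, 0.7, 0.7]
grip_width: 0.0006
tcp [ 0.4865 -0.0315  0.0397] yaw_y -3.64 tiltz [ 8.e-04  1.e-04 -1.e+00] q7 -0.36
tool delta now [ 1.4 -1.1  1.7]
roll -0.14 or 179.86
after roll [ 1.4 -1.   1.7]
[0.2701942  0.66888181 0.66444169]
```

View pics/s34.png

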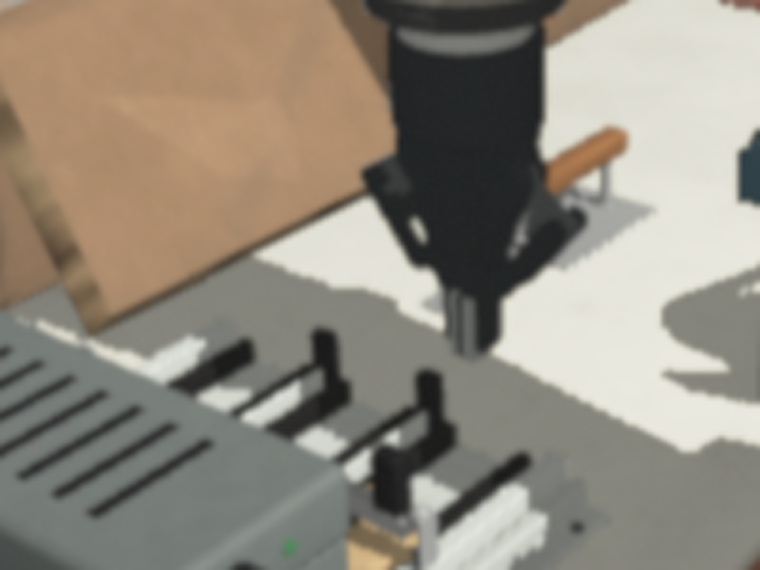

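```bash
python3 -m inch '[6,-1,2,0,0,6,0,0,0,0,5,0,0,0,0,5,0,0,0,0,6,0,0,0,0,6,0,0,0,0,7,0,0,0,0,7,0,0,0,0,7,0,0,0,0,7,0,0,0,0,7,0,0,0,0,7,0,0,0,0,7,0,0,0,0,7,0,0,0,0,5,0,0,0,0,5,0,0,0,0,0,0,0,0,0]'
python3 -c "
from h import *
plan();print(robot.sense()['contact_force']);snap('scene','s35.png',(130,140,350,310),3.4);snap('wrist','w35.png')"
```

```text
t: 49.6
tool_pos: [0.491, 0.0686, 0.0369]
tcp_rot: [0.729, 0.685, 0.0, -0.0]
contact_force: [0.1, -0.5, -0.3]
grip_width: 0.0001
tcp [0.491  0.0686 0.0369] yaw_y -3.53 tiltz [-2.e-04  3.e-04 -1.e+00] q7 -0.57
[ 0.06372816 -0.51900501 -0.27620836]
```

View pics/s35.png

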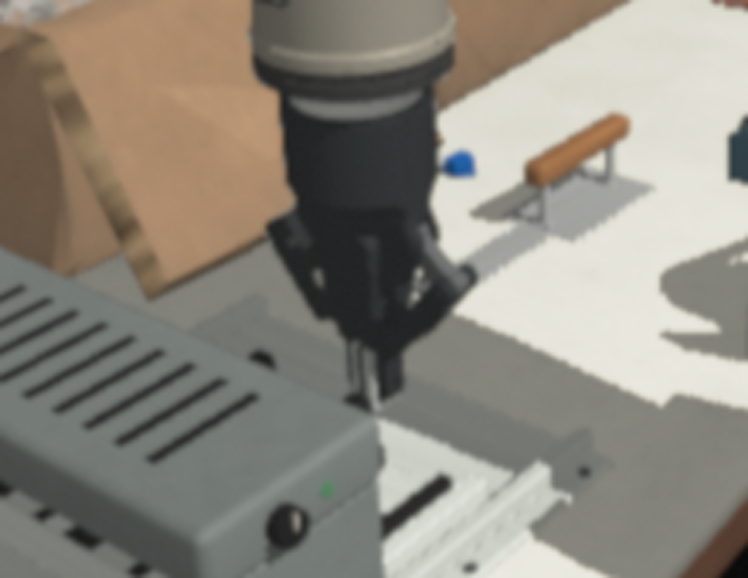

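View pics/w35.png

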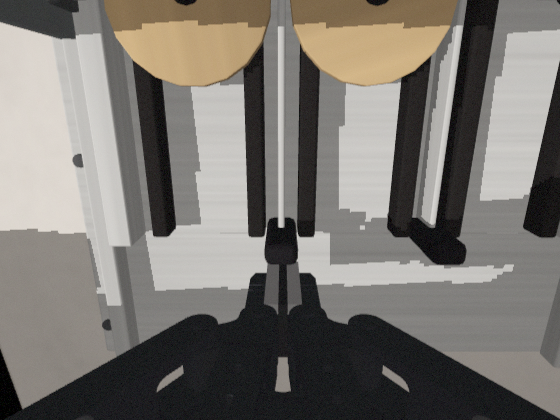

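```bash
python3 -m inch '[4,0,0,0,0,4,0,0,0,0,4,0,0,0,0,4,0,0,0,0,4,0,0,0,0,4,0,0,0,0,0,0,0,0,0]'; python3 -m inch '[3,0,0,0,0,0,0,0,0,0]';python3 -m inch '[3,0,0,0,0,0,0,0,0,0]'; python3 -c "
from h import *
plan();snap('wrist','w36.png');snap('scene','s36.png',(130,140,350,310),3.4)"
```

```text
t: 50.58
tool_pos: [0.4929, 0.0926, 0.037]
tcp_rot: [0.729, 0.685, 0.0, -0.0]
contact_force: [0.3, -0.0, -0.1]
grip_width: 0.0001
t: 50.82
tool_pos: [0.493, 0.0953, 0.037]
tcp_rot: [0.729, 0.685, 0.0, 0.0]
contact_force: [1.0, -0.1, 0.2]
grip_width: -0.0003
t: 51.08
tool_pos: [0.4931, 0.0983, 0.037]
tcp_rot: [0.729, 0.685, 0.0, -0.0]
contact_force: [0.5, 0.8, -0.3]
grip_width: -0.0001
tcp [0.4931 0.0983 0.037 ] yaw_y -3.55 tiltz [ 1.e-04  2.e-04 -1.e+00] q7 -0.63
```

View pics/s36.png

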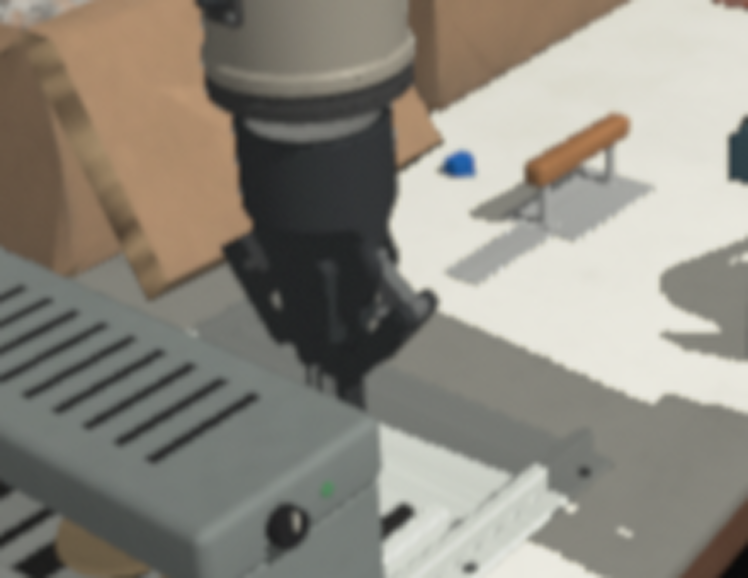

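View pics/w36.png

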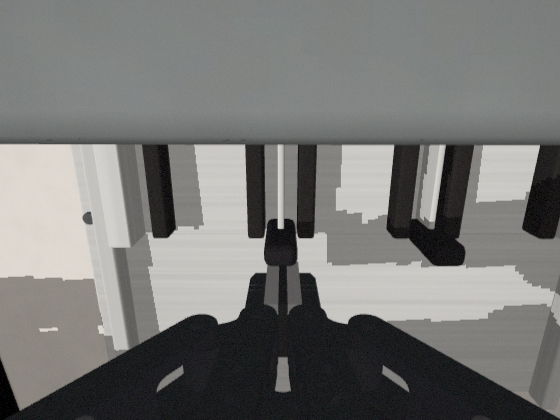

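```bash
python3 -c "
from h import *
print(pix2w('wrist',282,142,.123),pix2w('wrist',282,142,.087))"; python3 -m inch '[2,0,0,0,0,0,0,0,0,0]';python3 -m inch '[2,0,0,0,0,0,0,0,0,0]'; python3 -m inch '[2,0,0,0,0,0,0,0,0,0]'
```

```text
[0.49914406 0.16879738 0.123     ] [0.49885162 0.16481499 0.087     ]
t: 51.42
tool_pos: [0.4932, 0.1001, 0.0369]
tcp_rot: [0.729, 0.685, 0.0, -0.0]
contact_force: [0.2, -0.4, 0.4]
grip_width: -0.0002
t: 51.68
tool_pos: [0.4933, 0.1014, 0.0369]
tcp_rot: [0.729, 0.685, -0.0, 0.0]
contact_force: [-1.0, -4.1, 1.4]
grip_width: -0.0001
t: 51.92
tool_pos: [0.4932, 0.1015, 0.0369]
tcp_rot: [0.729, 0.684, -0.001, 0.001]
contact_force: [-0.3, -14.3, 6.3]
grip_width: -0.0002
```

```bash
python3 -m inch '[1.5,0,0,0,0,0,0,0,0,0]'; python3 -m inch '[-10,0,0,0,0,-30,0,0,0,0,-30,0,0,0,0,-30,0,-20,0,0,0,0,-60,0,0,0,0,-60,0,0,0,0,-60,0,0,0,0,-60,0,0,0,0,0,0,0]'; python3 -c "
from h import *
plan();c=snap('wrist','w37.png');snap('scene','s37.png');snap('top','t37.png')
import pickle;pickle.dump(c,open('w37.pkl','wb'))"
```

```text
t: 52.18
tool_pos: [0.4932, 0.1017, 0.0368]
tcp_rot: [0.73, 0.684, -0.002, 0.001]
contact_force: [-0.5, -23.5, 9.1]
grip_width: -0.0
t: 53.3
tool_pos: [0.4892, 0.0061, 0.3015]
tcp_rot: [0.729, 0.685, 0.003, 0.003]
contact_force: [-0.3, 0.2, -1.5]
grip_width: 0.0002
tcp [0.4892 0.0061 0.3015] yaw_y -3.55 tiltz [ 0.0077 -0.     -1.    ] q7 -0.24
```

View pics/w37.png

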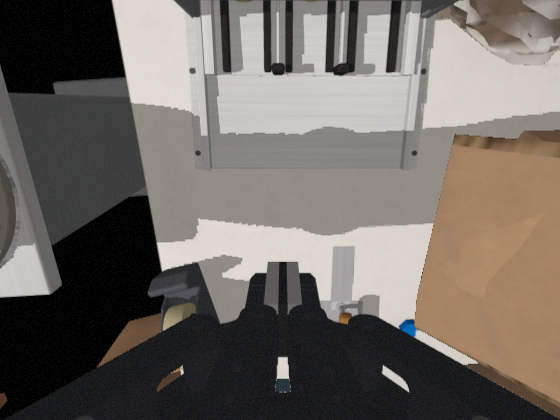

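View pics/s37.png

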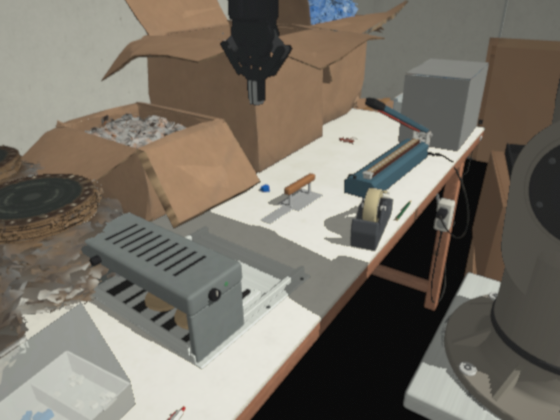

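View pics/t37.png

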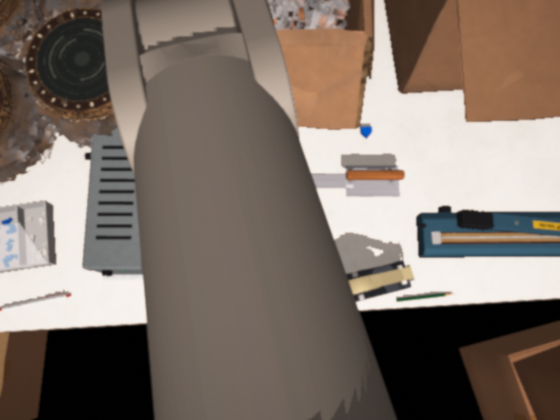

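```bash
python3 -c "
from h import *
import pickle
c=pickle.load(open('w37.pkl','rb'))
for u,v in ((278,69),(342,69)): print(pix2w('wrist',u,v,.044,c))
im=cv2.imread('pics/s37.png')
a=cv2.resize(im[235:365,80:310],None,fx=3.2,fy=3.2,interpolation=cv2.INTER_CUBIC);cv2.imwrite('pics/s37a.png',a)
cv2.imwrite('pics/s37b.png',cv2.resize(im[160:240,240:340],None,fx=5,fy=5,interpolation=cv2.INTER_CUBIC))"
```

```text
[0.49502361 0.11514049 0.044     ]
[0.56276878 0.11093246 0.044     ]
```

View pics/s37a.png

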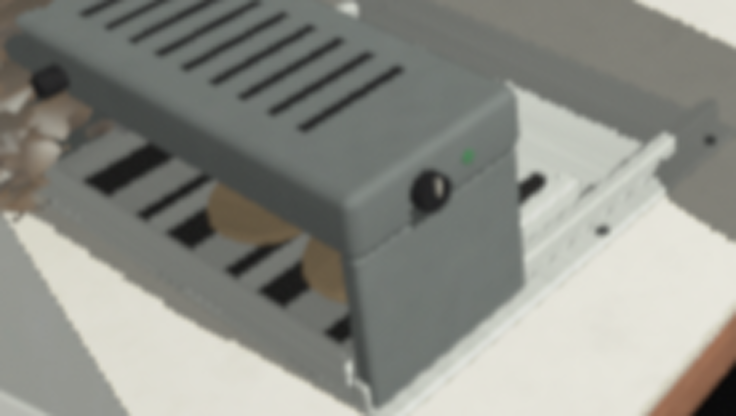

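View pics/s37b.png

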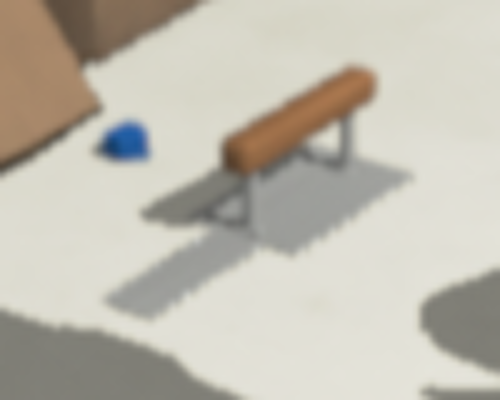

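```bash
python3 -m inch '[0,0,0,0,0,0,0,0,0,0,0,0,0,0,0,0,0,0,0,0]'; python3 -c "
from cell import robot
print(robot.sense()['contact_force']);print(robot.hand_in())"
```

```text
t: 53.95
tool_pos: [0.4873, 0.0057, 0.2967]
tcp_rot: [0.729, 0.685, -0.0, -0.0]
contact_force: [0.4, 0.1, 0.2]
grip_width: 0.0003
[0.36846804 0.08275725 0.18486864]
the job is handed in; nothing more can be done
None
```

The job is handed in at about 54 s of the 208 s allowed. The hand-in gives no verdict, so what follows is what my own checks showed.

- **Keeper:** I unlatched it and swung it to about 1.45 rad. After the turning I swung it back down and pressed it with about 67 N at the tab until it bottomed. The tab then looked identical to the first scene picture, so I take it as snapped in.
- **Discs:** two were present, in the middle and near lanes, and the far lane was empty. Both were turned with the spatula and lie flat, bare back up, at about 98–101 mm from the open end by the top camera. They still looked flat in the picture taken under the bridge. The fingers stayed clear of both.
- **Spatula:** it lies flat on its blade on the bench, clear of the tray.
- **Tray:** I pushed it by the near lug after the keeper was shut, until it met the stop at about 23 N. The camera puts the lug's travel at about 108 mm (good to about 2 mm), against a target of 104 mm or more.
- **Tape dispenser:** it was not touched, and it looks unmoved in the last pictures.

The gripper was about 0.3 m up and touching nothing at hand-in. The joint values for keeper and tray were not readable, so those two rest on the images and contact forces. No check failed. The only disagreement was a 3–5 mm offset between the top and wrist cameras, so I lined the blade up with the lanes within single top-camera pictures.

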